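# Turn a bare copper board over with a spatula

## Task

Take the clear cover with the black knob off the copper board and set it down upright in the middle of the blue mat. Then use the red-handled spatula to turn the board over towards the stand's cork pad, so that it ends lying flat on the pad, green side up, and lay the spatula back on its rest as it was. Never touch the board with the gripper (fingerprints spoil copper), and leave the spray bottle, the spool and the screwdriver where they are.

Things in the scene. Friction and masses are not known exactly. Their poses are not given: they have to be found in the camera images.
- stand: Fixed grey stand, 130 wide in y. Origin on the table under the step between its halves; +x (away from the robot) to the board's ledge, -x to the cork pad, z up. Ledge: x 0 to 68, top 40 high, solid. Pad: 45 high, so a straight 5 high step at x = 0 faces the ledge. Aluminium side rails on the ledge: x 4 to 68, y 57 to 65 on both sides, tops 68 high.
- pad_center (a point): Centre of the top of the stand's brown cork pad, 130 x 130, 45 above the table; axes as the stand's. A lip 6 higher than the pad closes its -x end. A board tipped up about the step falls flat here.
- ledge_end (a point): Middle of the ledge's far top edge (stand x 68, 40 high); axes as the stand's. Beyond it nothing lies under the overhanging board down to the table: a blade can go in below the board from +x.
- board_center (a point): Centre of the loose board, 100 x 100 x 5, 75 to 155 g, bare copper one side, green the other. Site z points out of the copper face (up at the start). It lies under the cover on the ledge between the rails, underside 40 above the table, one edge 2 to 5 from the step and parallel to it within 0.03 rad, the far edge overhanging the ledge by about 35.
- cover_knob (a point): Centre of the upright round black knob (26 diameter, 22 high, on a 14 thick, 16 high stem) in the middle of the loose clear cover, 160 g: plate 116 (x) x 154 (y) x 4, underside 31 below this point, with 10 deep skirts along the two edges at y = +-75, their lower edges 41 below this point. The plate rests on the rails, skirts outside them; on the mat it stands on its skirts.
- spatula_grip (a point): Point mid-height in the spatula's straight red handle (18 wide, 20 high, from x -85 to 45). Site x runs to the blade, y across it, z up. Steel blade: x 60 to 155, y -35 to 35, 3 thick, underside 45 below this point; a crank 8 thick runs from (x 41, 3 below) to (x 63, 40 below). About 140 g. Tail of the handle on the rest, blade flat on the table.
- rest: Fixed black rest: block 20 x 50, 35 high, at x = -45, with two cheeks 30 apart, 42 high. Origin on the table, z up. With the spatula laid as at the start its grip point is at x 25, y 0, z 45 in this frame and its axes match. A thin grey patch, look only, marks where the blade lies.
- mat: Fixed flat blue mat, 150 (x) x 190 (y) x 3 thick, its origin at the centre of its underside, on the table; the cover goes here, its long side along the mat's y.
- spray_center (a point): Bystander: upright spray bottle, 52 diameter, 150 high; point half-way up.
- spool_center (a point): Bystander: grey spool lying flat, 76 diameter, 20 high; point at its centre.
- driver_grip (a point): Bystander: orange screwdriver lying on the table; point on its handle.
Not all that is in view belongs to the job. What is shaped like the part that bears cover_knob but pink, purple or yellow is not meant.

How it is judged:
By the outcome, as a careful person would: the job done as asked, in the order asked, and still so for the second after the job is handed in, with the robot touching nothing.
It also fails if it takes over 58 s, if anything falls off the work surface, if the arm or the gripper's body presses on something with over 40 N, if the wrist force passes 120 N, or if a joint passes its speed limit or range.

## Robot

A 6-joint arm with a two-finger parallel gripper is mounted at the origin on the work surface. World frame = base frame: x ahead of the robot, y to its left, z up, the work surface at z = 0. Lengths are in mm, angles in rad, forces in N, time in s.
With the tool pointing down it reaches from about 300 to 850 mm from the base axis. Payload 5.4 kg.
Tool frame: the origin (TCP) lies on the centre line of the jaws, within the pads' length; the fingertips stand r.finger_overhang ahead of it and the grasp point (between the pads) lies 11 mm behind it (r.finger_overhang is the distance from the TCP to the fingertips, in mm); z points along the fingers, y is the line along which they close (so a half turn about z gives the same grasp; the last joint's range is limited). The gripper opens to 85 mm and grips with 20 to 120 N. Pads are 22 mm wide; open, the fingers measure 114 mm over their backs; the gripper's body (76 mm by 85 mm) begins 54 mm behind the grasp point. The pads swing forward as they close: fully open they stand 13 mm farther back than shut.
Start: joints at [-1.352, 0.158, 1.597, -0, 1.386, -0.21], TCP at [239.049, -522.936, 239.299] pointing down, gripper open.
Joint ranges: [-2.91, 2.91], [-0.94, 2.29], [0.18, 2.7], [-1.29, 4.43], [0.17, 2.64], [-3, 3]. Speed limits (rad/s): [2.57, 2.57, 3.14, 3.14, 3.14, 3.14].

## Interface

Orientations are given as a rotation vector (axis times angle).
In Python, from rig import r gives the robot as it stands.
- The arm moves only by the tool play_rows, never from a script. Its argument "motion" is a list of rows, each an object of numbers: "dx", "dy", "dz": the shift along the tool's x, y, z in units of 40 mm (1.0 is 40 mm); "rx", "ry", "rz": the turn, a rotation vector about the tool's x, y, z in units of 6 degrees (1.0 is 6 degrees); "fingers": the closure in counts, from 0 (fully open) to 255 (shut). In form: [{"dx": .., "dy": .., "dz": .., "rx": .., "ry": .., "rz": .., "fingers": ..}, ...]. A call has 1 to 10 rows; each row is the pose to reach, as a shift and turn from the pose commanded when the call began, along the tool's axes at that moment; what a row does not reach only later rows make up. A row lasts 1/12 s, in which the tool goes at most 41.7 mm and 7.16 degrees, less where a joint would pass 70% of its speed; a pose out of reach is approached as far as the arm can. A call with a gripper value outside its range is refused whole. The fingers move at their own pace and stop on an object; "newtons" is the grip in N (left out, the last holds). Time passes only in rows, so rows that repeat a pose let the fingers close. It gives the time, the measured TCP pose, the force, the opening and the grip force at its end, in the units of the state.
- r.state(): the state, without advancing time (a new reading comes with each control period).
- r.get_image(name): name is "scene" or "top" or "wrist"; returns a dict with "pixels" (400x640x3 uint8, red, green, blue), "range_z" (400x640 float32, mm along the optical axis (not along the pixel's ray), 0 where there is no reading), "K" (3x3 intrinsics, pixels), "R" (3x3) and "t" (3): a world point X has camera coordinates R X + t. Camera axes: x right, y down, z forward; pixel columns grow to the right and rows downward; lengths in mm; the calibration is good to about 2 mm. The wrist camera is an equidistant fisheye: a pixel r from the principal point sees the ray r / f radians off the axis. A picture is of the moment at which its call begins.
- r.hand_in(): hands the job in; it is judged then, once.
The state is a dict: "time_s": time; "joint_pos": joint angles; "qd": joint speeds; "tau": joint torques, N m; "tool_pos": TCP position; "ee_rot": TCP orientation; "force": force on the tool from outside, world axes, zero at the start; "wrist_torque": the same for the moment, N m; "gripper_width": opening from 0.0 (shut) to 1.0 (fully open); "finger_force": force on a finger pad.
Only numpy, scipy, OpenCV 4.12 (cv2) and the standard library are available. Lean on these libraries where they do the work, as an engineer would, in place of code of your own. Each camera call takes 0.05 s, during which the arm holds its last target. There are 200 camera calls.

## Working session

There is one attempt and no reset: what is moved stays moved. The work goes in short steps, Python scripts to look and compute and a tool call to move; the robot and the scene stay as the last step left them, time stands still between calls to the robot, and variables do not carry over. Pictures are saved under pics/ and viewed, at most 10 in all, crops included, and the job is handed in when it is done.

Besides the shell and the picture viewer there is one more tool, called after ">>>" as name(argument=value, ...) on one line, values as JSON. play_rows: Moves the arm, as the interface text tells. Its arguments: {"type":"object","properties":{"motion":{"type":"array"},"newtons":{"type":"number"}},"required":["motion"]}

```bash
ls; mkdir -p pics; cat > h.py <<'E'
import numpy as np, cv2
from scipy.spatial.transform import Rotation as Ro
from rig import r
def snap(n):
    im=r.get_image(n); np.savez('pics/%s.npz'%n,**im); return im
def load(n): return dict(np.load('pics/%s.npz'%n))
def ray(im,u,v):
    K,R,t=im['K'],im['R'],im['t']; d=R.T@np.linalg.inv(K)@np.array([u,v,1.]); return -R.T@t,d
def onz(im,u,v,z):
    c,d=ray(im,u,v); return c+d*(z-c[2])/d[2]
def pts(im):
    K,R,t=im['K'],im['R'],im['t'];Z=im['range_z'];v,u=np.mgrid[:400,:640]
    p=np.stack([(u-K[0,2])/K[0,0]*Z,(v-K[1,2])/K[1,1]*Z,Z],-1); return (p-t)@R
def proj(im,X):
    c=im['K']@(im['R']@np.asarray(X,float)+im['t']); return c[:2]/c[2]
E
python3 - <<'E'
from h import *
s=r.state(); print(s, r.finger_overhang)
for n in('top','scene'):
    im=snap(n); cv2.imwrite('pics/%s0.png'%n,cv2.resize(im['pixels'][:,:,::-1],(800,500),interpolation=cv2.INTER_CUBIC)); print(n,im['K'].tolist(),(-im['R'].T@im['t']).tolist(),im['R'].tolist())
E
```

```text
pics
{'time_s': 0.0, 'joint_pos': array([-1.35210378e+00,  1.59049520e-01,  1.59823372e+00,  3.73983276e-06,
        1.38618812e+00, -2.10067010e-01]), 'qd': array([-0.00063964,  0.00071823,  0.00105261,  0.00130032, -0.0001066 ,
       -0.00041244]), 'tau': array([ 2.40187845e-03, -3.95991790e+01, -3.31435525e+01,  1.82264130e-04,
        8.33611790e-03,  1.74089585e-06]), 'tool_pos': array([ 238.9222787 , -522.3724007 ,  238.31587084]), 'ee_rot': array([-3.06784151e+00, -6.67946230e-01,  6.94943483e-06]), 'force': array([-0.14117561, -0.06064033, -1.14495756]), 'wrist_torque': array([ 0.00908452,  0.04741107, -0.04391243]), 'finger_force': 0.0, 'gripper_width': 1.0017878628214223} 8.0
top [[504.6685561458871, 0.0, 321.37349939989446], [0.0, 504.6685561458871, 197.57369954745437], [0.0, 0.0, 1.0]] [273.88640234515105, -27.453402988253494, 1494.6088164456633] [[0.020892765758312674, -0.9997799664042621, 0.0018737971237278424], [-0.9896983956484006, -0.020947526703408974, -0.14162728118548026], [0.14163536984083253, 0.0011044916036709223, -0.9899182805203407]]
scene [[496.1715019571705, 0.0, 315.6735850751735], [0.0, 496.1715019571705, 204.9819012746618], [0.0, 0.0, 1.0]] [1524.3252642012953, -594.8740882602206, 918.2610576207585] [[0.4671852533304621, 0.8840892259863327, 0.01114358853506106], [0.5077528627870079, -0.25795459080104277, -0.8219771647778691], [-0.7238266155662899, 0.38967379893900167, -0.5694114163048514]]
```

View pics/top0.png

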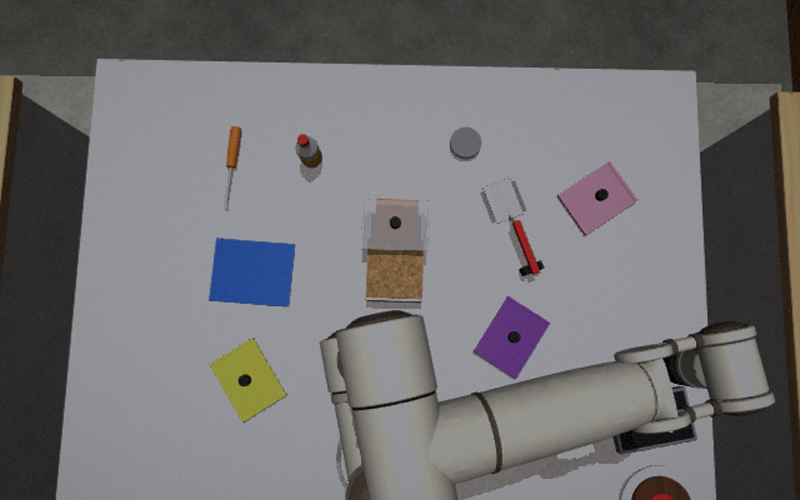

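View pics/scene0.png

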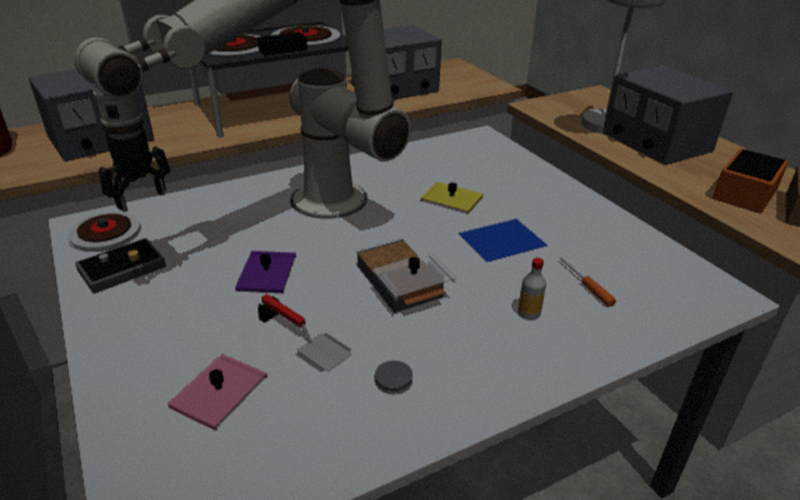

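Covers with a black knob in the top view (800x500 px): clear (395,222), pink (601,195), purple (514,337) and yellow (245,380). The clear one over the copper board fits, because the coloured ones are excluded. In the scene view it is at (414,264). The blue mat is at top (252,272), the red spatula at (525,247), the cork pad at (395,275), the spool at (465,142), the bottle at (308,152) and the driver at (233,150).

```bash
cat > m.py <<'E'
from h import *
def mask(im,f,box):
    h=cv2.cvtColor(im['pixels'],cv2.COLOR_RGB2HSV).astype(int); m=f(h[...,0],h[...,1],h[...,2]); b=np.zeros_like(m); x0,y0,x1,y1=box; b[y0:y1,x0:x1]=1
    m=(m&b).astype(np.uint8); n,l,st,c=cv2.connectedComponentsWithStats(m); k=1+np.argmax(st[1:,4]); return (l==k).astype(np.uint8)
def rect(im,m,z):
    v,u=np.nonzero(m); p=np.array([onz(im,a,b,z)[:2] for a,b in zip(u,v)]).astype(np.float32); (c,s,a)=cv2.minAreaRect(p); return np.round(c,1),np.round(s,1),round(a,2),np.round(p.mean(0),1),np.round(cv2.boxPoints((c,s,a)),0).tolist()
E
python3 - <<'E'
from m import *
t=load('top'); s=load('scene')
red=lambda h,S,v:((h<8)|(h>172))&(S>150)&(v>70)
blue=lambda h,S,v:(h>100)&(h<125)&(S>130)
blk=lambda h,S,v:(v<55)
cork=lambda h,S,v:(h>5)&(h<22)&(S>90)
print('mat',rect(t,mask(t,blue,(160,180,245,250)),3))
print('mat s',rect(s,mask(s,blue,(360,170,445,212)),3))
m=mask(t,red,(400,170,440,225));print('handle t',m.sum(),rect(t,m,55))
m=mask(s,red,(200,230,250,265));print('handle s',m.sum(),rect(s,m,55))
m=mask(t,cork,(285,195,345,245));print('cork',m.sum(),rect(t,m,45))
m=mask(s,cork,(280,190,345,225));print('cork s',m.sum(),rect(s,m,45))
mt=mask(t,blk,(306,168,326,188));ms=mask(s,blk,(322,200,340,222))
g=lambda m:np.array(np.nonzero(m))[::-1].mean(1)
print(mt.sum(),ms.sum(),g(mt),g(ms))
def tri(a,b):
    c1,d1=ray(t,*a);c2,d2=ray(s,*b);k=np.linalg.lstsq(np.stack([d1,-d2],1),c2-c1,rcond=None)[0];p,q=c1+k[0]*d1,c2+k[1]*d2;return (p+q)/2,p-q
print(tri(g(mt),g(ms)), onz(t,*g(mt),110))
a=cv2.resize(t['pixels'][140:260,260:460,::-1],(800,480),interpolation=cv2.INTER_CUBIC);cv2.imwrite('pics/topc.png',a)
a=cv2.resize(s['pixels'][180:300,200:380,::-1],(800,533),interpolation=cv2.INTER_CUBIC);cv2.imwrite('pics/scc.png',a)
E
```

```text
mat (array([420.3, 329.1]), array([188.1, 148.3]), 86.73, array([419.8, 329.1], dtype=float32), [[341.0, 239.0], [489.0, 231.0], [500.0, 419.0], [352.0, 427.0]])
mat s (array([419., 331.]), array([186.1, 147.4]), 86.74, array([421.4, 328.2], dtype=float32), [[340.0, 242.0], [487.0, 234.0], [498.0, 420.0], [351.0, 428.0]])
handle t 247 (array([ 487.7, -312.1]), array([127.6,  16.7]), 21.45, array([ 486.7, -312.1], dtype=float32), [[425.0, -328.0], [431.0, -343.0], [550.0, -297.0], [544.0, -281.0]])
handle s 184 (array([ 490.9, -314.4]), array([127.8,  17.7]), 20.16, array([ 491.1, -313.8], dtype=float32), [[428.0, -328.0], [434.0, -345.0], [554.0, -301.0], [548.0, -284.0]])
cork 1695 (array([418.8,  -8.8]), array([110.2, 126.8]), 0.95, array([418.6,  -9.5], dtype=float32), [[363.0, 54.0], [365.0, -73.0], [475.0, -71.0], [473.0, 56.0]])
cork s 580 (array([404.2, -11.8]), array([ 88.3, 134.8]), 0.78, array([398.5, -12.3], dtype=float32), [[359.0, 55.0], [361.0, -80.0], [449.0, -79.0], [447.0, 56.0]])
66 102 [315.78787879 177.77272727] [330.92156863 211.49019608]
(array([529.55514959,  -9.29350519,  97.44232999]), array([0.28038314, 0.55894497, 0.05871371])) [527.40146862  -9.17938098 110.        ]
```

View pics/topc.png

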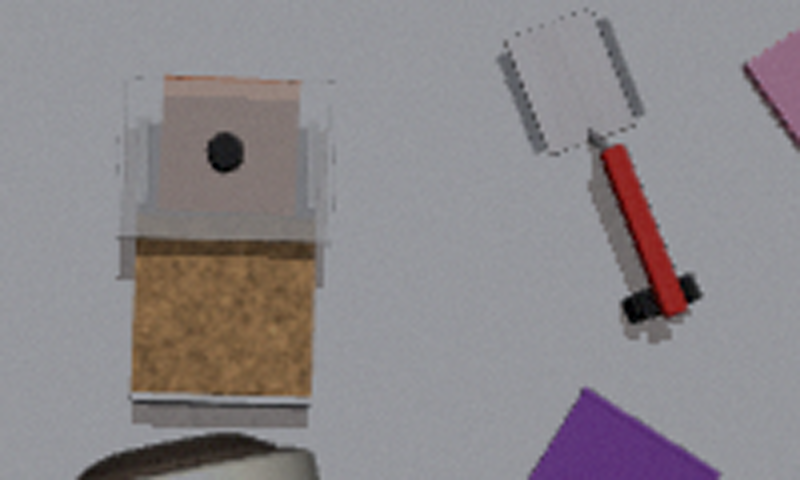

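View pics/scc.png

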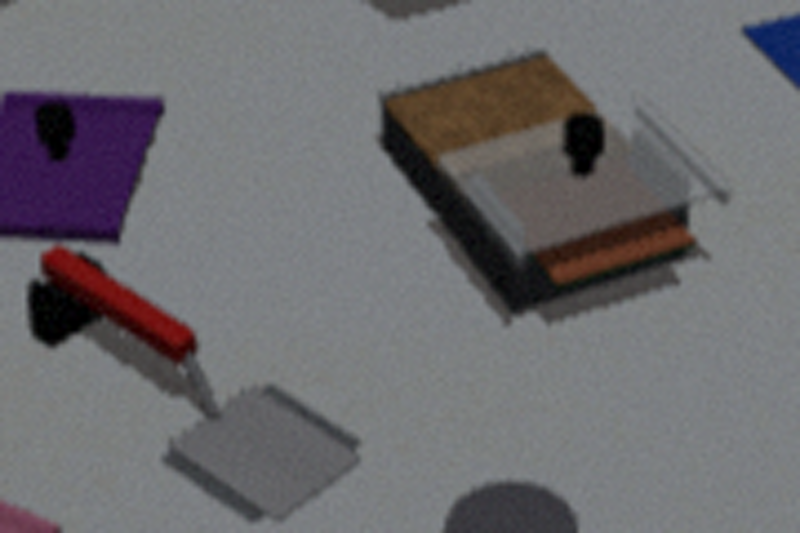

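The crops confirm it. The clear cover with the black knob sits over the copper board (crop 225,152 and 582,140), and triangulation puts the knob at (529.5, -9.3, ~98), against an expected height of 99. I'll go to it now.

```bash
cat > go.py <<'E'
from h import *
def go(pos,yaw,tilt=0):
    # target: tool down, tool x at yaw; tilt = rotation about tool y after
    s=r.state(); R0=Ro.from_rotvec(s['ee_rot']); p=R0.inv().apply(np.array(pos)-s['tool_pos'])/40
    Rt=Ro.from_euler('z',yaw)*Ro.from_rotvec([np.pi,0,0])*Ro.from_euler('y',tilt)
    w=np.degrees((R0.inv()*Rt).as_rotvec())/6
    print('d',np.round(p,3).tolist(),'r',np.round(w,3).tolist())
def st():
    s=r.state(); R=Ro.from_rotvec(s['ee_rot']).as_matrix(); print('t',round(s['time_s'],2),'pos',np.round(s['tool_pos'],1),'yaw',round(np.arctan2(R[1,0],R[0,0]),4),'z',np.round(R[:,2],3),'F',np.round(s['force'],1),'w',round(s['gripper_width'],3),'ff',s['finger_force'],'j',np.round(s['joint_pos'],2))
E
python3 - <<'E'
from go import *
st(); go((529.5,-9.3,175),0.43); go((529.5,-9.3,92),0.43)
E
```

```text
t 0.1 pos [ 239.  -522.4  238.4] yaw 0.4288 z [-0.     0.002 -1.   ] F [-0.2 -0.3  0.9] w 1.0 ff 0.0 j [-1.35  0.16  1.6   0.    1.39 -0.21]
d [11.939, -8.644, 1.604] r [-0.015, -0.003, -0.011]
d [11.939, -8.641, 3.679] r [-0.015, -0.003, -0.011]
```

>>> play_rows(motion=[{"dx": 0.4,"dy": -0.3,"dz": 0.05,"fingers": 0},{"dx": 1.1,"dy": -0.8,"dz": 0.15,"fingers": 0},{"dx": 1.9,"dy": -1.38,"dz": 0.25,"fingers": 0},{"dx": 2.7,"dy": -1.96,"dz": 0.36,"fingers": 0},{"dx": 3.5,"dy": -2.54,"dz": 0.47,"fingers": 0},{"dx": 4.3,"dy": -3.12,"dz": 0.58,"fingers": 0},{"dx": 5.1,"dy": -3.7,"dz": 0.69,"fingers": 0},{"dx": 5.9,"dy": -4.28,"dz": 0.8,"fingers": 0},{"dx": 6.7,"dy": -4.86,"dz": 0.9,"fingers": 0},{"dx": 7.5,"dy": -5.44,"dz": 1.0,"fingers": 0}])

```text
invalid input
```

>>> play_rows(motion=[{"dx": 0.8,"dy": -0.58,"dz": 0.11,"fingers": 0},{"dx": 1.6,"dy": -1.16,"dz": 0.22,"fingers": 0},{"dx": 2.4,"dy": -1.74,"dz": 0.33,"fingers": 0},{"dx": 3.2,"dy": -2.3,"dz": 0.43,"fingers": 0},{"dx": 3.9,"dy": -2.8,"dz": 0.53,"fingers": 0},{"dx": 4.3,"dy": -3.1,"dz": 0.58,"fingers": 0},{"dx": 4.44,"dy": -3.2,"dz": 0.6,"fingers": 0},{"dx": 4.44,"dy": -3.2,"dz": 0.6,"fingers": 0}])

```text
invalid input
```

```bash
python3 - <<'E'
from go import *
st(); go((529.5,-9.3,91),0.43)
E
```

```text
t 0.1 pos [ 239.  -522.4  238.4] yaw 0.4288 z [-0.     0.002 -1.   ] F [-0.2 -0.3  0.9] w 1.0 ff 0.0 j [-1.35  0.16  1.6   0.    1.39 -0.21]
d [11.939, -8.641, 3.704] r [-0.015, -0.003, -0.011]
```

>>> play_rows(motion=[{"dx": 0.4,"dy": -0.3,"dz": 0.05,"rx": 0,"ry": 0,"rz": 0,"fingers": 0},{"dx": 1.1,"dy": -0.8,"dz": 0.15,"rx": 0,"ry": 0,"rz": 0,"fingers": 0},{"dx": 1.9,"dy": -1.38,"dz": 0.25,"rx": 0,"ry": 0,"rz": 0,"fingers": 0},{"dx": 2.7,"dy": -1.96,"dz": 0.36,"rx": 0,"ry": 0,"rz": 0,"fingers": 0},{"dx": 3.5,"dy": -2.54,"dz": 0.47,"rx": 0,"ry": 0,"rz": 0,"fingers": 0},{"dx": 4.3,"dy": -3.12,"dz": 0.58,"rx": 0,"ry": 0,"rz": 0,"fingers": 0},{"dx": 5.1,"dy": -3.7,"dz": 0.69,"rx": 0,"ry": 0,"rz": 0,"fingers": 0},{"dx": 5.9,"dy": -4.28,"dz": 0.8,"rx": 0,"ry": 0,"rz": 0,"fingers": 0},{"dx": 6.7,"dy": -4.86,"dz": 0.9,"rx": 0,"ry": 0,"rz": 0,"fingers": 0},{"dx": 7.5,"dy": -5.44,"dz": 1.0,"rx": 0,"ry": 0,"rz": 0,"fingers": 0}])

```text
time_s: 0.93
tool_pos: [421.7, -198.3, 198.8]
ee_rot: [-3.069, -0.668, 0.0]
force: [-0.1, -0.4, 0.4]
gripper_width: 1.001
finger_force: 0.0
```

>>> play_rows(motion=[{"dx": 0.8,"dy": -0.58,"dz": 0.11,"rx": 0,"ry": 0,"rz": 0,"fingers": 0},{"dx": 1.6,"dy": -1.16,"dz": 0.22,"rx": 0,"ry": 0,"rz": 0,"fingers": 0},{"dx": 2.4,"dy": -1.74,"dz": 0.33,"rx": 0,"ry": 0,"rz": 0,"fingers": 0},{"dx": 3.2,"dy": -2.3,"dz": 0.43,"rx": 0,"ry": 0,"rz": 0,"fingers": 0},{"dx": 3.9,"dy": -2.8,"dz": 0.53,"rx": 0,"ry": 0,"rz": 0,"fingers": 0},{"dx": 4.3,"dy": -3.1,"dz": 0.58,"rx": 0,"ry": 0,"rz": 0,"fingers": 0},{"dx": 4.44,"dy": -3.2,"dz": 0.6,"rx": 0,"ry": 0,"rz": 0,"fingers": 0},{"dx": 4.44,"dy": -3.2,"dz": 0.6,"rx": 0,"ry": 0,"rz": 0,"fingers": 0}])

```text
time_s: 1.6
tool_pos: [529.6, -8.8, 174.6]
ee_rot: [-3.068, -0.672, 0.002]
force: [0.7, 0.0, -0.3]
gripper_width: 1.004
finger_force: 0.0
```

```bash
python3 - <<'E'
from go import *
st(); go((529.5,-9.3,91),0.43)
E
```

```text
t 1.6 pos [529.6  -8.8 174.6] yaw 0.4313 z [-0.001  0.    -1.   ] F [ 0.7  0.  -0.3] w 1.004 ff 0.0 j [-0.25  0.1   1.79 -0.    1.25  0.89]
d [-0.005, 0.011, 2.09] r [-0.008, 0.011, 0.012]
```

>>> play_rows(motion=[{"dx": 0,"dy": 0,"dz": 0.6,"rx": 0,"ry": 0,"rz": 0,"fingers": 0},{"dx": 0,"dy": 0,"dz": 1.3,"rx": 0,"ry": 0,"rz": 0,"fingers": 0},{"dx": 0,"dy": 0,"dz": 1.8,"rx": 0,"ry": 0,"rz": 0,"fingers": 0},{"dx": 0,"dy": 0.01,"dz": 2.08,"rx": 0,"ry": 0,"rz": 0,"fingers": 0},{"dx": 0,"dy": 0.01,"dz": 2.08,"rx": 0,"ry": 0,"rz": 0,"fingers": 180},{"dx": 0,"dy": 0.01,"dz": 2.08,"rx": 0,"ry": 0,"rz": 0,"fingers": 220},{"dx": 0,"dy": 0.01,"dz": 2.08,"rx": 0,"ry": 0,"rz": 0,"fingers": 255},{"dx": 0,"dy": 0.01,"dz": 2.08,"rx": 0,"ry": 0,"rz": 0,"fingers": 255},{"dx": 0,"dy": 0.01,"dz": 2.08,"rx": 0,"ry": 0,"rz": 0,"fingers": 255},{"dx": 0,"dy": 0.01,"dz": 2.08,"rx": 0,"ry": 0,"rz": 0,"fingers": 255}], newtons=50)

```text
time_s: 2.43
tool_pos: [531.0, -10.6, 93.9]
ee_rot: [3.069, 0.668, 0.004]
force: [-1.8, -0.4, 6.4]
gripper_width: 0.287
finger_force: 49.1
```

>>> play_rows(motion=[{"dx": 0,"dy": 0,"dz": -0.1,"rx": 0,"ry": 0,"rz": 0,"fingers": 255},{"dx": 0,"dy": 0,"dz": -0.3,"rx": 0,"ry": 0,"rz": 0,"fingers": 255},{"dx": 0,"dy": 0,"dz": -0.6,"rx": 0,"ry": 0,"rz": 0,"fingers": 255},{"dx": 0,"dy": 0,"dz": -1.0,"rx": 0,"ry": 0,"rz": 0,"fingers": 255},{"dx": 0,"dy": 0,"dz": -1.4,"rx": 0,"ry": 0,"rz": 0,"fingers": 255},{"dx": 0,"dy": 0,"dz": -1.8,"rx": 0,"ry": 0,"rz": 0,"fingers": 255},{"dx": 0,"dy": 0,"dz": -2.0,"rx": 0,"ry": 0,"rz": 0,"fingers": 255},{"dx": 0,"dy": 0,"dz": -2.0,"rx": 0,"ry": 0,"rz": 0,"fingers": 255}])

```text
time_s: 3.1
tool_pos: [531.5, -10.8, 175.1]
ee_rot: [3.067, 0.668, 0.007]
force: [0.8, -0.5, -2.2]
gripper_width: 0.285
finger_force: 49.1
```

```bash
python3 - <<'E'
from go import *
from m import *
st(); t=snap('top');s=snap('scene')
im=np.hstack([t['pixels'][130:250,250:450],s['pixels'][150:270,240:440]])[:,:,::-1]
cv2.imwrite('pics/l1.png',cv2.resize(im,(800,240),interpolation=cv2.INTER_CUBIC))
go((420,330,150),0.43-0.075)
E
```

```text
t 3.1 pos [531.5 -10.8 175.1] yaw 0.429 z [ 0.005 -0.001 -1.   ] F [ 0.8 -0.5 -2.2] w 0.285 ff 49.13012981414795 j [-0.25  0.1   1.79 -0.    1.24  0.89]
d [1.042, -8.881, 0.552] r [0.001, -0.001, 0.705]
```

View pics/l1.png

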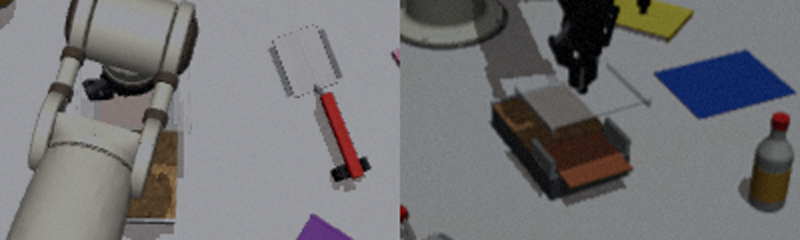

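The cover is held level, and the bare board stays on the ledge (right half, around 580,160). Next I carry the cover to the mat.

>>> play_rows(motion=[{"dx": 0.02,"dy": -0.2,"dz": 0,"rx": 0,"ry": 0,"rz": 0,"fingers": 255},{"dx": 0.08,"dy": -0.7,"dz": 0,"rx": 0,"ry": 0,"rz": 0.1,"fingers": 255},{"dx": 0.17,"dy": -1.4,"dz": 0,"rx": 0,"ry": 0,"rz": 0.15,"fingers": 255},{"dx": 0.26,"dy": -2.2,"dz": 0,"rx": 0,"ry": 0,"rz": 0.2,"fingers": 255},{"dx": 0.35,"dy": -3.0,"dz": 0,"rx": 0,"ry": 0,"rz": 0.25,"fingers": 255},{"dx": 0.45,"dy": -3.8,"dz": 0,"rx": 0,"ry": 0,"rz": 0.3,"fingers": 255},{"dx": 0.54,"dy": -4.6,"dz": 0,"rx": 0,"ry": 0,"rz": 0.4,"fingers": 255},{"dx": 0.63,"dy": -5.4,"dz": 0,"rx": 0,"ry": 0,"rz": 0.5,"fingers": 255},{"dx": 0.73,"dy": -6.2,"dz": 0,"rx": 0,"ry": 0,"rz": 0.6,"fingers": 255},{"dx": 0.82,"dy": -7.0,"dz": 0,"rx": 0,"ry": 0,"rz": 0.7,"fingers": 255}])

```text
time_s: 4.03
tool_pos: [441.3, 259.5, 170.8]
ee_rot: [3.092, 0.555, -0.004]
force: [1.1, -0.6, -1.8]
gripper_width: 0.285
finger_force: 49.3
```

```bash
python3 - <<'E'
from go import *
st(); go((420,330,100),0.356); go((420,330,39),0.356)
E
```

```text
t 4.03 pos [441.3 259.5 170.8] yaw 0.3551 z [-0.002 -0.001 -1.   ] F [ 1.1 -0.6 -1.8] w 0.285 ff 49.26470160484314 j [0.29 0.06 1.84 0.   1.24 1.51]
d [0.118, -1.838, 1.771] r [-0.003, 0.023, -0.009]
d [0.121, -1.838, 3.296] r [-0.003, 0.023, -0.009]
```

>>> play_rows(motion=[{"dx": 0.06,"dy": -0.7,"dz": 0.2,"rx": 0,"ry": 0,"rz": 0,"fingers": 255},{"dx": 0.09,"dy": -1.3,"dz": 0.7,"rx": 0,"ry": 0,"rz": 0,"fingers": 255},{"dx": 0.11,"dy": -1.7,"dz": 1.2,"rx": 0,"ry": 0,"rz": 0,"fingers": 255},{"dx": 0.12,"dy": -1.84,"dz": 1.8,"rx": 0,"ry": 0,"rz": 0,"fingers": 255},{"dx": 0.12,"dy": -1.84,"dz": 2.3,"rx": 0,"ry": 0,"rz": 0,"fingers": 255},{"dx": 0.12,"dy": -1.84,"dz": 2.6,"rx": 0,"ry": 0,"rz": 0,"fingers": 255},{"dx": 0.12,"dy": -1.84,"dz": 2.6,"rx": 0,"ry": 0,"rz": 0,"fingers": 255},{"dx": 0.12,"dy": -1.84,"dz": 2.6,"rx": 0,"ry": 0,"rz": 0,"fingers": 255}])

```text
time_s: 4.7
tool_pos: [421.5, 328.2, 67.4]
ee_rot: [3.092, 0.555, -0.003]
force: [0.3, 0.7, -0.6]
gripper_width: 0.284
finger_force: 49.3
```

```bash
python3 - <<'E'
from go import *
st(); go((420,330,39),0.356)
E
```

```text
t 4.7 pos [421.5 328.2  67.4] yaw 0.3553 z [-0.002 -0.001 -1.   ] F [ 0.3  0.7 -0.6] w 0.284 ff 49.323517084121704 j [0.44 0.26 1.85 0.   1.04 1.65]
d [-0.017, -0.055, 0.711] r [0.001, 0.02, -0.007]
```

>>> play_rows(motion=[{"dx": -0.02,"dy": -0.05,"dz": 0.2,"rx": 0,"ry": 0,"rz": 0,"fingers": 255},{"dx": -0.02,"dy": -0.05,"dz": 0.4,"rx": 0,"ry": 0,"rz": 0,"fingers": 255},{"dx": -0.02,"dy": -0.05,"dz": 0.55,"rx": 0,"ry": 0,"rz": 0,"fingers": 255},{"dx": -0.02,"dy": -0.05,"dz": 0.65,"rx": 0,"ry": 0,"rz": 0,"fingers": 255},{"dx": -0.02,"dy": -0.05,"dz": 0.7,"rx": 0,"ry": 0,"rz": 0,"fingers": 255},{"dx": -0.02,"dy": -0.05,"dz": 0.7,"rx": 0,"ry": 0,"rz": 0,"fingers": 255},{"dx": -0.02,"dy": -0.05,"dz": 0.7,"rx": 0,"ry": 0,"rz": 0,"fingers": 255}])

```text
time_s: 5.28
tool_pos: [420.9, 330.2, 40.2]
ee_rot: [-3.092, -0.555, -0.0]
force: [-0.3, -0.5, -1.7]
gripper_width: 0.283
finger_force: 49.3
```

>>> play_rows(motion=[{"dx": 0,"dy": 0,"dz": 0.04,"rx": 0,"ry": 0,"rz": 0,"fingers": 255},{"dx": 0,"dy": 0,"dz": 0.04,"rx": 0,"ry": 0,"rz": 0,"fingers": 255},{"dx": 0,"dy": 0,"dz": 0.04,"rx": 0,"ry": 0,"rz": 0,"fingers": 255}])

```text
time_s: 5.53
tool_pos: [421.2, 330.3, 38.9]
ee_rot: [-3.092, -0.555, -0.002]
force: [0.4, 0.7, -1.6]
gripper_width: 0.288
finger_force: 49.6
```

>>> play_rows(motion=[{"dx": 0,"dy": 0,"dz": 0.04,"rx": 0,"ry": 0,"rz": 0,"fingers": 255},{"dx": 0,"dy": 0,"dz": 0.08,"rx": 0,"ry": 0,"rz": 0,"fingers": 255},{"dx": 0,"dy": 0,"dz": 0.08,"rx": 0,"ry": 0,"rz": 0,"fingers": 255}])

```text
time_s: 5.78
tool_pos: [421.2, 330.4, 38.7]
ee_rot: [3.091, 0.556, -0.001]
force: [-10.5, -7.1, 25.8]
gripper_width: 0.289
finger_force: 52.3
```

Contact felt. I back off slightly, open, and rise.

>>> play_rows(motion=[{"dx": 0,"dy": 0,"dz": -0.06,"rx": 0,"ry": 0,"rz": 0,"fingers": 255},{"dx": 0,"dy": 0,"dz": -0.06,"rx": 0,"ry": 0,"rz": 0,"fingers": 120},{"dx": 0,"dy": 0,"dz": -0.06,"rx": 0,"ry": 0,"rz": 0,"fingers": 60},{"dx": 0,"dy": 0,"dz": -0.06,"rx": 0,"ry": 0,"rz": 0,"fingers": 0},{"dx": 0,"dy": 0,"dz": -0.06,"rx": 0,"ry": 0,"rz": 0,"fingers": 0},{"dx": 0,"dy": 0,"dz": -0.6,"rx": 0,"ry": 0,"rz": 0,"fingers": 0},{"dx": 0,"dy": 0,"dz": -1.4,"rx": 0,"ry": 0,"rz": 0,"fingers": 0},{"dx": 0,"dy": 0,"dz": -2.4,"rx": 0,"ry": 0,"rz": 0,"fingers": 0},{"dx": 0,"dy": 0,"dz": -3.4,"rx": 0,"ry": 0,"rz": 0,"fingers": 0}])

```text
time_s: 6.53
tool_pos: [419.8, 329.7, 171.7]
ee_rot: [3.091, 0.555, -0.004]
force: [0.5, 0.8, -0.7]
gripper_width: 1.002
finger_force: 0.0
```

```bash
python3 - <<'E'
from go import *
from m import *
st(); t=load('top'); s=load('scene')
# spatula from earlier images (unobstructed): blade corners
c=snap('scene'); d=snap('top')
im=np.hstack([d['pixels'][150:290,120:320],c['pixels'][130:270,240:440]])[:,:,::-1]
cv2.imwrite('pics/l2.png',cv2.resize(im,(800,280),interpolation=cv2.INTER_CUBIC))
# knob on mat
blk=lambda h,S,v:(v<55)
k=proj(c,(420,330,44)).astype(int); print(k); 
m=mask(c,blk,(k[0]-15,k[1]-15,k[0]+15,k[1]+15));v,u=np.nonzero(m);print(m.sum(),onz(c,u.mean(),v.mean(),42.5))
E
```

```text
t 6.53 pos [419.8 329.7 171.7] yaw 0.3554 z [-0.002 -0.001 -1.   ] F [ 0.5  0.8 -0.7] w 1.002 ff 0.0 j [0.44 0.12 1.78 0.   1.25 1.65]
[403 180]
74 [420.60284868 328.32212626  42.5       ]
```

View pics/l2.png

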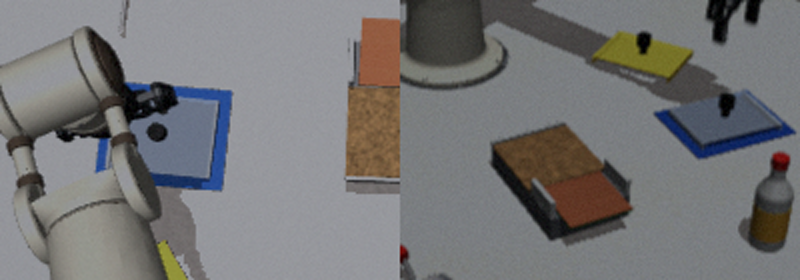

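The cover stands upright in the middle of the mat, with its knob at about (420.6, 328.3). The copper board lies bare on the ledge. Next I measure the board, the stand and the spatula.

```bash
python3 - <<'E'
from m import *
t=load('top'); s=load('scene')
cop=lambda h,S,v:((h<9)|(h>176))&(S>90)&(v>60)
b=proj(t,(548,-9,45)).astype(int);print(b)
m=mask(t,cop,(b[0]-40,b[1]-40,b[0]+40,b[1]+40));print('board t',m.sum(),rect(t,m,45))
b=proj(s,(548,-9,45)).astype(int)
m=mask(s,cop,(b[0]-60,b[1]-50,b[0]+60,b[1]+50));print('board s',m.sum(),rect(s,m,45))
cork=lambda h,S,v:(h>=9)&(h<22)&(S>90)
b=proj(t,(430,-9,45)).astype(int)
m=mask(t,cork,(b[0]-40,b[1]-40,b[0]+40,b[1]+40));print('cork t',m.sum(),rect(t,m,45))
b=proj(s,(430,-9,45)).astype(int)
m=mask(s,cork,(b[0]-60,b[1]-50,b[0]+60,b[1]+50));print('cork s',m.sum(),rect(s,m,45))
red=lambda h,S,v:((h<8)|(h>172))&(S>150)&(v>60)
for n,im,bx in(('t',t,(400,170,440,225)),('s',s,(200,230,250,265))):
    m=mask(im,red,bx);print('handle',n,m.sum(),rect(im,m,55 if n=='t' else 52))
# rest black block/cheeks
blk=lambda h,S,v:(v<50)
m=mask(t,blk,(405,200,440,225));print('rest t',m.sum(),rect(t,m,42))
# blade
b=proj(t,(607,-265,3)).astype(int);print(b,cv2.cvtColor(t['pixels'],cv2.COLOR_RGB2HSV)[b[1],b[0]-30:b[0]+30:3].tolist())
E
```

```text
[316 174]
board t 2 (array([500.7,  39.6]), array([2.9, 0. ]), -178.44, array([500.7,  39.6], dtype=float32), [[502.0, 40.0], [502.0, 40.0], [499.0, 40.0], [499.0, 40.0]])
board s 82 (array([539. ,   8.8]), array([ 40. , 102.4]), 45.87, array([537.9,   7.7], dtype=float32), [[488.0, 30.0], [562.0, -41.0], [590.0, -12.0], [516.0, 59.0]])
cork t 2598 (array([456.3, -10. ]), array([128.2, 185.3]), 89.54, array([450.4, -10. ], dtype=float32), [[363.0, -73.0], [548.0, -75.0], [549.0, 53.0], [364.0, 55.0]])
cork s 1555 (array([477.5, -11.8]), array([235.4, 131. ]), 0.27, array([467.7, -11. ], dtype=float32), [[360.0, 53.0], [360.0, -78.0], [596.0, -77.0], [595.0, 54.0]])
handle t 264 (array([ 487.4, -311.4]), array([127.5,  18.3]), 21.95, array([ 486.4, -311.7], dtype=float32), [[425.0, -327.0], [432.0, -344.0], [550.0, -296.0], [543.0, -279.0]])
handle s 192 (array([ 487.2, -313.2]), array([128.2,  17.8]), 20.57, array([ 487.9, -313. ], dtype=float32), [[424.0, -327.0], [430.0, -344.0], [550.0, -299.0], [544.0, -282.0]])
rest t 54 (array([ 433.8, -311.8]), array([18.2, 23.4]), 19.55, array([ 433.5, -312.1], dtype=float32), [[421.0, -304.0], [429.0, -326.0], [446.0, -320.0], [438.0, -298.0]])
[401 159] [[111, 12, 154], [111, 11, 159], [125, 10, 156], [111, 11, 157], [115, 10, 155], [116, 14, 126], [113, 18, 113], [105, 10, 155], [120, 7, 153], [144, 8, 150], [125, 10, 153], [125, 10, 153], [135, 10, 152], [126, 8, 153], [126, 9, 147], [114, 13, 100], [115, 10, 157], [116, 11, 156], [115, 10, 156], [111, 12, 154]]
```

```bash
python3 - <<'E'
from m import *
t=load('top'); s=load('scene')
for im in(t,s):
    h=cv2.cvtColor(im['pixels'],cv2.COLOR_RGB2HSV)
    for x in (400,440,470,520,550,580,595):
        u,v=proj(im,(x,-9,45)).astype(int); print(x,h[v,u],end=' ')
    print()
for n,im in(('t',t),('s',s)):
    h=cv2.cvtColor(im['pixels'],cv2.COLOR_RGB2Lab).astype(int)
    for nm,x in(('board',550),('cork',430)):
        u,v=proj(im,(x,-9,45)).astype(int); ref=np.median(h[v-4:v+5,u-4:u+5].reshape(-1,3),0)
        oth=np.median((lambda q:h[q[1]-4:q[1]+5,q[0]-4:q[0]+5])(proj(im,(980-x,-9,45)).astype(int)).reshape(-1,3),0)
        f=lambda a:((h[...,1:]-a[1:])**2).sum(2)
        m=((f(ref)<f(oth))&(f(ref)<150)).astype(np.uint8); m=cv2.medianBlur(m,5)
        z=np.zeros_like(m); z[v-45:v+45,u-60:u+60]=1; m*=z
        k,l,stt,c=cv2.connectedComponentsWithStats(m); m=(l==l[v,u]).astype(np.uint8)
        print(n,nm,ref,oth,m.sum(),rect(im,m,45))
E
```

```text
400 [ 16 122 117] 440 [ 15 123 129] 470 [ 16 119 114] 520 [ 10 143 144] 550 [ 10 143 144] 580 [ 10 143 146] 595 [  9  59 148] 
400 [ 15 144  85] 440 [ 16 141  87] 470 [ 14 134  82] 520 [  8 159  93] 550 [ 10 168  91] 580 [  9 167  96] 595 [  8 157  78] 
t board [113. 148. 153.] [110. 135. 150.] 1101 (array([545. , -11.1]), array([98.2, 97.9]), 88.56, array([544.7, -11.1], dtype=float32), [[495.0, -59.0], [593.0, -61.0], [595.0, 37.0], [497.0, 39.0]])
t cork [110. 135. 150.] [113. 148. 153.] 2007 (array([429.2, -10. ]), array([130.9, 129.8]), 0.93, array([428.4, -10.2], dtype=float32), [[363.0, 54.0], [365.0, -76.0], [496.0, -74.0], [494.0, 56.0]])
s board [ 70. 145. 147.] [ 74. 134. 146.] 688 (array([542.1, -10.4]), array([ 98.5, 100.7]), 87.18, array([544.2,  -9.8], dtype=float32), [[489.0, -57.0], [590.0, -62.0], [595.0, 36.0], [494.0, 41.0]])
s cork [ 74. 134. 146.] [ 70. 145. 147.] 1049 (array([425.6, -10.3]), array([132.2, 135.2]), 89.49, array([426. , -10.2], dtype=float32), [[357.0, -76.0], [493.0, -77.0], [494.0, 55.0], [359.0, 56.0]])
```

Pad centre is about (428.5, -10), the step at x≈494, and the board centre at (545, -10.5), which all fit the given sizes. The spatula grip is near (506, -305) at yaw 0.37. I go there now.

```bash
python3 - <<'E'
from go import *
st(); go((506,-305,165),0.37)
E
```

```text
t 6.63 pos [425.1 332.3 179. ] yaw 0.3556 z [ 0.013  0.006 -1.   ] F [1.1 0.  0.4] w 1.003 ff 0.0 j [0.44 0.11 1.77 0.   1.24 1.65]
d [-3.656, 15.64, 0.279] r [-0.011, -0.136, -0.137]
```

>>> play_rows(motion=[{"dx": -0.08,"dy": 0.35,"dz": 0,"rx": 0,"ry": 0,"rz": 0,"fingers": 0},{"dx": -0.25,"dy": 1.05,"dz": 0,"rx": 0,"ry": 0,"rz": 0,"fingers": 0},{"dx": -0.47,"dy": 2.0,"dz": 0,"rx": 0,"ry": 0,"rz": 0,"fingers": 0},{"dx": -0.7,"dy": 3.0,"dz": 0,"rx": 0,"ry": 0,"rz": 0,"fingers": 0},{"dx": -0.93,"dy": 4.0,"dz": 0,"rx": 0,"ry": 0,"rz": 0,"fingers": 0},{"dx": -1.16,"dy": 5.0,"dz": 0,"rx": 0,"ry": 0,"rz": 0,"fingers": 0},{"dx": -1.4,"dy": 6.0,"dz": 0,"rx": 0,"ry": 0,"rz": 0,"fingers": 0},{"dx": -1.63,"dy": 7.0,"dz": 0,"rx": 0,"ry": 0,"rz": 0,"fingers": 0},{"dx": -1.86,"dy": 8.0,"dz": 0,"rx": 0,"ry": 0,"rz": 0,"fingers": 0},{"dx": -2.1,"dy": 9.0,"dz": 0,"rx": 0,"ry": 0,"rz": 0,"fingers": 0}])

```text
time_s: 7.47
tool_pos: [467.0, -38.5, 170.8]
ee_rot: [-3.092, -0.555, 0.0]
force: [0.7, 0.2, 0.3]
gripper_width: 0.994
finger_force: 0.0
```

>>> play_rows(motion=[{"dx": -0.23,"dy": 1.0,"dz": 0.0,"rx": 0,"ry": 0,"rz": 0,"fingers": 0},{"dx": -0.46,"dy": 2.0,"dz": 0.0,"rx": 0,"ry": 0,"rz": 0,"fingers": 0},{"dx": -0.7,"dy": 3.0,"dz": 0.0,"rx": 0,"ry": 0,"rz": 0,"fingers": 0},{"dx": -0.93,"dy": 4.0,"dz": 0.0,"rx": 0,"ry": 0,"rz": 0,"fingers": 0},{"dx": -1.16,"dy": 5.0,"dz": 0.0,"rx": 0,"ry": 0,"rz": 0,"fingers": 0},{"dx": -1.35,"dy": 5.8,"dz": 0.0,"rx": 0,"ry": 0,"rz": 0,"fingers": 0},{"dx": -1.5,"dy": 6.4,"dz": 0.0,"rx": 0,"ry": 0,"rz": -0.1,"fingers": 0},{"dx": -1.55,"dy": 6.6,"dz": 0.0,"rx": 0,"ry": 0,"rz": -0.14,"fingers": 0},{"dx": -1.55,"dy": 6.6,"dz": 0.0,"rx": 0,"ry": 0,"rz": -0.14,"fingers": 0}])

```text
time_s: 8.22
tool_pos: [500.7, -307.2, 170.5]
ee_rot: [-3.088, -0.574, 0.001]
force: [-0.4, 0.6, -0.6]
gripper_width: 1.001
finger_force: 0.0
```

```bash
python3 - <<'E'
from go import *
st(); go((506,-305,34),0.37)
E
```

```text
t 8.22 pos [ 500.7 -307.2  170.5] yaw 0.3678 z [-0.001  0.    -1.   ] F [-0.4  0.6 -0.6] w 1.001 ff 0.0 j [-0.76  0.25  1.63 -0.    1.26  0.45]
d [0.145, -0.003, 3.412] r [-0.005, 0.004, -0.021]
```

>>> play_rows(motion=[{"dx": 0.05,"dy": 0,"dz": 0.4,"rx": 0,"ry": 0,"rz": 0,"fingers": 0},{"dx": 0.1,"dy": 0,"dz": 1.2,"rx": 0,"ry": 0,"rz": 0,"fingers": 0},{"dx": 0.14,"dy": 0,"dz": 2.0,"rx": 0,"ry": 0,"rz": 0,"fingers": 0},{"dx": 0.14,"dy": 0,"dz": 2.7,"rx": 0,"ry": 0,"rz": 0,"fingers": 0},{"dx": 0.14,"dy": 0,"dz": 3.2,"rx": 0,"ry": 0,"rz": 0,"fingers": 0},{"dx": 0.14,"dy": 0,"dz": 3.38,"rx": 0,"ry": 0,"rz": 0,"fingers": 0},{"dx": 0.14,"dy": 0,"dz": 3.38,"rx": 0,"ry": 0,"rz": 0,"fingers": 0}])

```text
time_s: 8.8
tool_pos: [504.9, -300.8, 33.8]
ee_rot: [-3.083, -0.579, 0.005]
force: [0.9, -1.2, 0.9]
gripper_width: 1.001
finger_force: 0.0
```

>>> play_rows(motion=[{"dx": 0,"dy": 0,"dz": 0,"rx": 0,"ry": 0,"rz": 0,"fingers": 140},{"dx": 0,"dy": 0,"dz": 0,"rx": 0,"ry": 0,"rz": 0,"fingers": 180},{"dx": 0,"dy": 0,"dz": 0,"rx": 0,"ry": 0,"rz": 0,"fingers": 210},{"dx": 0,"dy": 0,"dz": 0,"rx": 0,"ry": 0,"rz": 0,"fingers": 255},{"dx": 0,"dy": 0,"dz": 0,"rx": 0,"ry": 0,"rz": 0,"fingers": 255},{"dx": 0,"dy": 0,"dz": 0,"rx": 0,"ry": 0,"rz": 0,"fingers": 255}], newtons=100)

```text
time_s: 9.3
tool_pos: [506.8, -304.2, 37.3]
ee_rot: [3.087, 0.578, 0.002]
force: [0.2, 0.6, -1.0]
gripper_width: 0.189
finger_force: 97.5
```

```bash
python3 - <<'E'
from go import *
st()
E
```

```text
t 9.3 pos [ 506.8 -304.2   37.3] yaw 0.3699 z [ 0.001 -0.001 -1.   ] F [ 0.2  0.6 -1. ] w 0.189 ff 97.53031969070435 j [-0.74  0.43  1.69  0.    1.02  0.46]
```

>>> play_rows(motion=[{"dx": 0,"dy": 0,"dz": -0.1,"rx": 0,"ry": 0,"rz": 0,"fingers": 255},{"dx": 0,"dy": 0,"dz": -0.3,"rx": 0,"ry": 0,"rz": 0,"fingers": 255},{"dx": 0,"dy": 0,"dz": -0.7,"rx": 0,"ry": 0,"rz": 0,"fingers": 255},{"dx": 0,"dy": 0,"dz": -1.2,"rx": 0,"ry": 0,"rz": 0,"fingers": 255},{"dx": 0,"dy": 0,"dz": -1.8,"rx": 0,"ry": 0,"rz": 0,"fingers": 255},{"dx": 0,"dy": 0,"dz": -2.4,"rx": 0,"ry": 0,"rz": 0,"fingers": 255},{"dx": 0,"dy": 0,"dz": -2.9,"rx": 0,"ry": 0,"rz": 0,"fingers": 255},{"dx": 0,"dy": 0,"dz": -3.2,"rx": 0,"ry": 0,"rz": 0,"fingers": 255},{"dx": 0,"dy": 0,"dz": -3.2,"rx": 0,"ry": 0,"rz": 0,"fingers": 255}])

```text
time_s: 10.05
tool_pos: [507.7, -304.9, 167.8]
ee_rot: [3.083, 0.577, 0.006]
force: [-0.4, -0.3, -0.8]
gripper_width: 0.194
finger_force: 97.6
```

>>> play_rows(motion=[{"dx": 0.2,"dy": 0.03,"dz": 0,"rx": 0,"ry": 0,"rz": -0.5,"fingers": 255},{"dx": 0.6,"dy": 0.1,"dz": 0,"rx": 0,"ry": 0,"rz": -1.4,"fingers": 255},{"dx": 1.0,"dy": 0.18,"dz": 0,"rx": 0,"ry": 0,"rz": -2.4,"fingers": 255},{"dx": 1.5,"dy": 0.26,"dz": 0,"rx": 0,"ry": 0,"rz": -3.4,"fingers": 255},{"dx": 2.0,"dy": 0.35,"dz": 0,"rx": 0,"ry": 0,"rz": -4.4,"fingers": 255},{"dx": 2.5,"dy": 0.44,"dz": 0,"rx": 0,"ry": 0,"rz": -5.5,"fingers": 255},{"dx": 3.0,"dy": 0.53,"dz": 0,"rx": 0,"ry": 0,"rz": -6.5,"fingers": 255},{"dx": 3.5,"dy": 0.6,"dz": 0,"rx": 0,"ry": 0,"rz": -7.5,"fingers": 255},{"dx": 4.0,"dy": 0.7,"dz": 0,"rx": 0,"ry": 0,"rz": -8.5,"fingers": 255},{"dx": 4.34,"dy": 0.77,"dz": 0,"rx": 0,"ry": 0,"rz": -9.5,"fingers": 255}])

```text
time_s: 10.88
tool_pos: [679.9, -268.4, 161.6]
ee_rot: [-2.43, -1.987, 0.001]
force: [0.3, -0.8, -1.5]
gripper_width: 0.186
finger_force: 97.8
```

```bash
python3 - <<'E'
from go import *
st(); go((740,-180,165),0.37+2.2); 
t=load('top'); print(onz(t,250,130,0))
E
```

```text
t 10.88 pos [ 679.9 -268.4  161.6] yaw 1.3708 z [-0.002  0.002 -1.   ] F [ 0.3 -0.8 -1.5] w 0.186 ff 97.75165557861328 j [-0.54  0.62  1.16  0.    1.37 -0.34]
d [2.464, 1.034, -0.086] r [-0.014, -0.026, -11.451]
[691.23326653 196.15575897   0.        ]
```

>>> play_rows(motion=[{"dx": 0.25,"dy": 0.1,"dz": 0,"rx": 0,"ry": 0,"rz": -1.0,"fingers": 255},{"dx": 0.5,"dy": 0.2,"dz": 0,"rx": 0,"ry": 0,"rz": -2.0,"fingers": 255},{"dx": 0.75,"dy": 0.3,"dz": 0,"rx": 0,"ry": 0,"rz": -3.0,"fingers": 255},{"dx": 1.0,"dy": 0.4,"dz": 0,"rx": 0,"ry": 0,"rz": -4.0,"fingers": 255},{"dx": 1.25,"dy": 0.5,"dz": 0,"rx": 0,"ry": 0,"rz": -5.0,"fingers": 255},{"dx": 1.5,"dy": 0.6,"dz": 0,"rx": 0,"ry": 0,"rz": -6.0,"fingers": 255},{"dx": 1.75,"dy": 0.7,"dz": 0,"rx": 0,"ry": 0,"rz": -7.0,"fingers": 255},{"dx": 2.0,"dy": 0.8,"dz": 0,"rx": 0,"ry": 0,"rz": -8.0,"fingers": 255},{"dx": 2.25,"dy": 0.9,"dz": 0,"rx": 0,"ry": 0,"rz": -9.0,"fingers": 255},{"dx": 2.46,"dy": 1.03,"dz": 0,"rx": 0,"ry": 0,"rz": -10.0,"fingers": 255}])

```text
time_s: 11.72
tool_pos: [739.0, -180.5, 161.5]
ee_rot: [-1.111, -2.935, -0.001]
force: [0.2, -0.2, -0.5]
gripper_width: 0.19
finger_force: 97.8
```

```bash
python3 - <<'E'
from go import *
st(); go((770,-10.5,165),np.pi+0.005); 
E
```

```text
t 11.72 pos [ 739.  -180.5  161.5] yaw 2.4176 z [-0.003  0.002 -1.   ] F [ 0.2 -0.2 -0.5] w 0.19 ff 97.8446102142334 j [-0.4   0.7   1.04  0.    1.41 -1.24]
d [2.235, 3.697, -0.082] r [0.003, -0.036, -6.961]
```

>>> play_rows(motion=[{"dx": 0.25,"dy": 0.4,"dz": 0,"rx": 0,"ry": 0,"rz": -0.8,"fingers": 255},{"dx": 0.5,"dy": 0.8,"dz": 0,"rx": 0,"ry": 0,"rz": -1.6,"fingers": 255},{"dx": 0.8,"dy": 1.3,"dz": 0,"rx": 0,"ry": 0,"rz": -2.5,"fingers": 255},{"dx": 1.1,"dy": 1.8,"dz": 0,"rx": 0,"ry": 0,"rz": -3.4,"fingers": 255},{"dx": 1.4,"dy": 2.3,"dz": 0,"rx": 0,"ry": 0,"rz": -4.3,"fingers": 255},{"dx": 1.7,"dy": 2.8,"dz": 0,"rx": 0,"ry": 0,"rz": -5.2,"fingers": 255},{"dx": 2.0,"dy": 3.3,"dz": 0,"rx": 0,"ry": 0,"rz": -6.1,"fingers": 255},{"dx": 2.2,"dy": 3.6,"dz": 0,"rx": 0,"ry": 0,"rz": -6.8,"fingers": 255},{"dx": 2.24,"dy": 3.7,"dz": 0,"rx": 0,"ry": 0,"rz": -6.96,"fingers": 255},{"dx": 2.24,"dy": 3.7,"dz": 0,"rx": 0,"ry": 0,"rz": -6.96,"fingers": 255}])

```text
time_s: 12.55
tool_pos: [770.9, -10.3, 162.1]
ee_rot: [0.0, -3.139, -0.001]
force: [0.5, 0.7, -0.3]
gripper_width: 0.189
finger_force: 97.8
```

```bash
python3 - <<'E'
from m import *
from go import *
st(); s=snap('scene'); t=snap('top')
p=r.state()['tool_pos']; g=p+[0,0,7.7]
# predicted blade corners
for n,im in(('s',s),('t',t)):
    for q in((-60,-35),(-60,35),(-155,-35),(-155,35)): print(n,q,np.round(proj(im,g+[q[0],q[1],-42]),1))
a=cv2.resize(s['pixels'][170:310,270:450,::-1],(720,560),interpolation=cv2.INTER_CUBIC);cv2.imwrite('pics/l3.png',a)
go((770,-10.5,65),np.pi+0.005); 
E
```

```text
t 12.55 pos [770.9 -10.3 162.1] yaw -3.1414 z [-0.003  0.    -1.   ] F [ 0.5  0.7 -0.3] w 0.189 ff 97.81999826431274 j [-0.17  0.73  1.   -0.    1.42 -1.74]
s (-60, -35) [353.4 242.6]
s (-60, 35) [376.6 234.8]
s (-155, -35) [334.7 222.5]
s (-155, 35) [357.1 215.5]
t (-60, -35) [330.9 112.3]
t (-60, 35) [305.9 111.8]
t (-155, -35) [330.3 145.4]
t (-155, 35) [305.1 144.9]
d [0.023, 0.053, 2.448] r [-0.004, -0.015, -0.074]
```

View pics/l3.png

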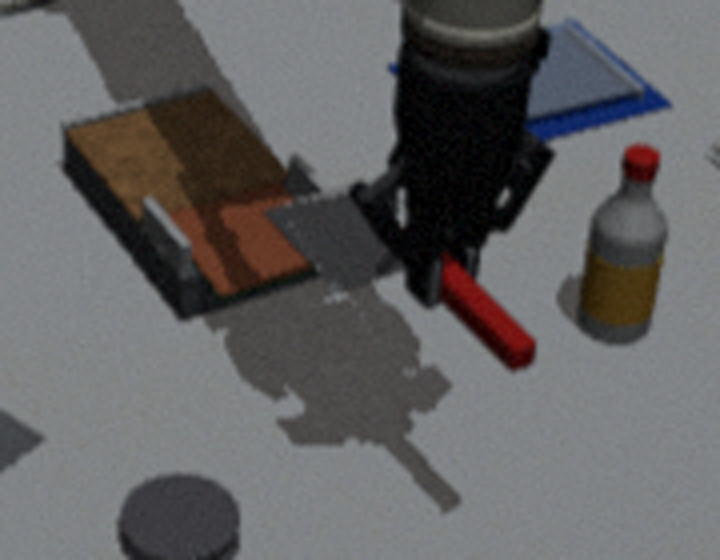

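The prediction matches the picture: the blade tip is at crop (268,208) and (352,185), level and facing the board. I lower it, then insert under the overhang.

>>> play_rows(motion=[{"dx": 0,"dy": 0,"dz": 0.2,"rx": 0,"ry": 0,"rz": -0.07,"fingers": 255},{"dx": 0,"dy": 0,"dz": 0.6,"rx": 0,"ry": 0,"rz": -0.07,"fingers": 255},{"dx": 0,"dy": 0,"dz": 1.1,"rx": 0,"ry": 0,"rz": -0.07,"fingers": 255},{"dx": 0,"dy": 0,"dz": 1.6,"rx": 0,"ry": 0,"rz": -0.07,"fingers": 255},{"dx": 0,"dy": 0,"dz": 2.1,"rx": 0,"ry": 0,"rz": -0.07,"fingers": 255},{"dx": 0,"dy": 0,"dz": 2.38,"rx": 0,"ry": 0,"rz": -0.07,"fingers": 255},{"dx": 0,"dy": 0,"dz": 2.38,"rx": 0,"ry": 0,"rz": -0.07,"fingers": 255},{"dx": 0,"dy": 0,"dz": 2.38,"rx": 0,"ry": 0,"rz": -0.07,"fingers": 255}])

```text
time_s: 13.32
tool_pos: [771.0, -12.3, 68.1]
ee_rot: [0.009, -3.14, -0.0]
force: [0.2, 0.1, -0.8]
gripper_width: 0.19
finger_force: 97.8
```

```bash
python3 - <<'E'
from m import *
from go import *
st(); go((723,-10.5,67),np.pi+0.005)
s=snap('scene'); g=r.state()['tool_pos']+[0,0,7.7]
for q in((-60,-35),(-155,-35),(-155,35)): print(q,np.round(proj(s,g+[q[0],q[1],-42]),1))
a=cv2.resize(s['pixels'][200:270,320:420,::-1],(800,560),interpolation=cv2.INTER_CUBIC);cv2.imwrite('pics/l4.png',a)
E
```

```text
t 13.32 pos [771.  -12.3  68.1] yaw -3.1359 z [-0.002  0.    -1.   ] F [ 0.2  0.1 -0.8] w 0.19 ff 97.78902411460876 j [-0.17  0.81  1.06 -0.    1.27 -1.75]
d [1.2, 0.052, 0.03] r [0.002, -0.015, 0.006]
(-60, -35) [351.8 270.4]
(-155, -35) [333.9 249.7]
(-155, 35) [355.5 242.4]
```

View pics/l4.png

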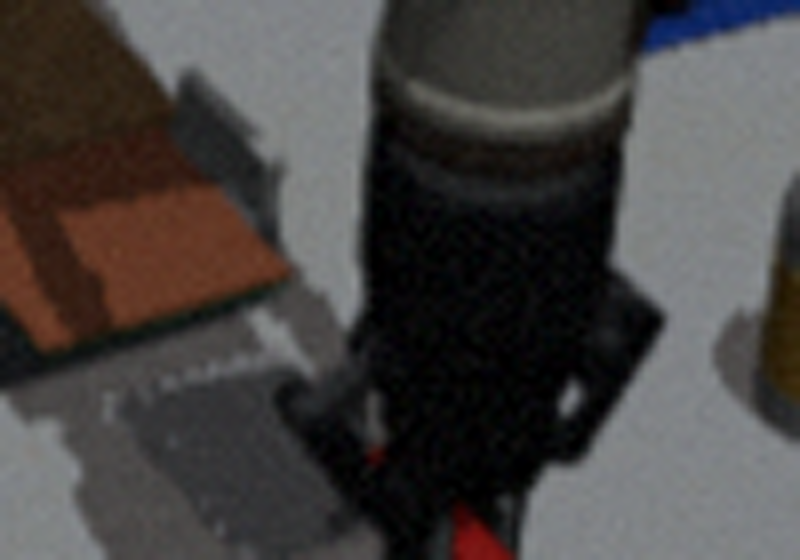

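The blade tip is at crop (115,400)–(275,360), as predicted, and lower than the board's edge. I insert it now.

>>> play_rows(motion=[{"dx": 0.15,"dy": 0.05,"dz": 0.03,"rx": 0,"ry": 0,"rz": 0,"fingers": 255},{"dx": 0.4,"dy": 0.05,"dz": 0.03,"rx": 0,"ry": 0,"rz": 0,"fingers": 255},{"dx": 0.65,"dy": 0.05,"dz": 0.03,"rx": 0,"ry": 0,"rz": 0,"fingers": 255},{"dx": 0.9,"dy": 0.05,"dz": 0.03,"rx": 0,"ry": 0,"rz": 0,"fingers": 255},{"dx": 1.1,"dy": 0.05,"dz": 0.03,"rx": 0,"ry": 0,"rz": 0,"fingers": 255},{"dx": 1.18,"dy": 0.05,"dz": 0.03,"rx": 0,"ry": 0,"rz": 0,"fingers": 255},{"dx": 1.2,"dy": 0.05,"dz": 0.03,"rx": 0,"ry": 0,"rz": 0,"fingers": 255},{"dx": 1.2,"dy": 0.05,"dz": 0.03,"rx": 0,"ry": 0,"rz": 0,"fingers": 255}])

```text
time_s: 14.03
tool_pos: [724.5, -10.1, 69.2]
ee_rot: [-0.01, 3.139, -0.001]
force: [0.0, -0.0, -1.1]
gripper_width: 0.189
finger_force: 97.8
```

```bash
python3 - <<'E'
from go import *
st(); p=r.state()['tool_pos']
# arc: tip about pivot (494.5,z40), start tip x
tip=p[0]-155; print('tip',tip,'top',p[2]-34.3)
for a in range(0,106,10):
    A=np.radians(a); rho=74+0.12*a
    X=494.5+rho*np.cos(A); Z=40+rho*np.sin(A)
    print(a,round((tip-X)/40,2),round(-(Z-(p[2]-34.3))/40,2))
E
```

```text
t 14.03 pos [724.5 -10.1  69.2] yaw -3.1349 z [ 0.002 -0.    -1.   ] F [ 0.  -0.  -1.1] w 0.189 ff 97.79436349868774 j [-0.18  0.69  1.24  0.    1.21 -1.76]
tip 569.4544444385699 top 34.90001999620537
0 0.02 -0.13
10 0.02 -0.45
20 0.08 -0.78
30 0.19 -1.1
40 0.36 -1.39
50 0.59 -1.66
60 0.86 -1.89
70 1.17 -2.06
80 1.51 -2.19
90 1.87 -2.25
100 2.25 -2.24
```

>>> play_rows(motion=[{"dx": 0,"dy": 0,"dz": -0.08,"rx": 0,"ry": 0,"rz": 0,"fingers": 255},{"dx": 0,"dy": 0,"dz": -0.14,"rx": 0,"ry": 0,"rz": 0,"fingers": 255},{"dx": 0.01,"dy": 0,"dz": -0.22,"rx": 0,"ry": 0,"rz": 0,"fingers": 255},{"dx": 0.02,"dy": 0,"dz": -0.32,"rx": 0,"ry": 0,"rz": 0,"fingers": 255},{"dx": 0.03,"dy": 0,"dz": -0.42,"rx": 0,"ry": 0,"rz": 0,"fingers": 255},{"dx": 0.05,"dy": 0,"dz": -0.55,"rx": 0,"ry": 0,"rz": 0,"fingers": 255},{"dx": 0.09,"dy": 0,"dz": -0.68,"rx": 0,"ry": 0,"rz": 0,"fingers": 255},{"dx": 0.14,"dy": 0,"dz": -0.83,"rx": 0,"ry": 0,"rz": 0,"fingers": 255},{"dx": 0.2,"dy": 0,"dz": -0.98,"rx": 0,"ry": 0,"rz": 0,"fingers": 255},{"dx": 0.28,"dy": 0,"dz": -1.1,"rx": 0,"ry": 0,"rz": 0,"fingers": 255}])

```text
time_s: 14.87
tool_pos: [712.5, -10.1, 112.9]
ee_rot: [-0.011, 3.14, -0.0]
force: [-0.3, 0.2, -1.4]
gripper_width: 0.19
finger_force: 97.7
```

```bash
python3 - <<'E'
from go import *
st()
s=snap('scene')
a=cv2.resize(s['pixels'][170:290,270:440,::-1],(800,565),interpolation=cv2.INTER_CUBIC);cv2.imwrite('pics/l5.png',a)
E
```

```text
t 14.87 pos [712.5 -10.1 112.9] yaw -3.1348 z [ 0.001 -0.    -1.   ] F [-0.3  0.2 -1.4] w 0.19 ff 97.74654507637024 j [-0.18  0.61  1.27 -0.    1.26 -1.76]
```

View pics/l5.png

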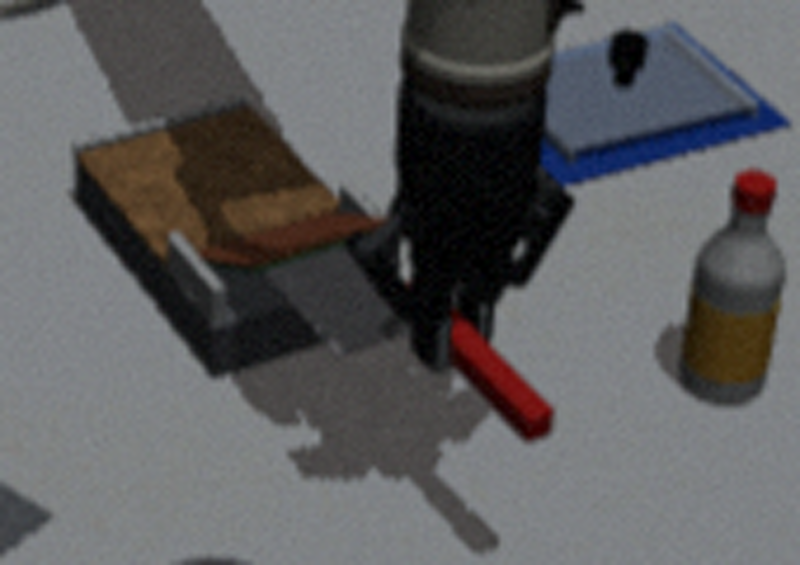

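The board tips up on the blade, its far edge raised at crop (380,220), with the near edge at the step. I continue the arc.

>>> play_rows(motion=[{"dx": 0.1,"dy": 0,"dz": -0.16,"rx": 0,"ry": 0,"rz": 0,"fingers": 255},{"dx": 0.2,"dy": 0,"dz": -0.28,"rx": 0,"ry": 0,"rz": 0,"fingers": 255},{"dx": 0.32,"dy": 0,"dz": -0.4,"rx": 0,"ry": 0,"rz": 0,"fingers": 255},{"dx": 0.44,"dy": 0,"dz": -0.51,"rx": 0,"ry": 0,"rz": 0,"fingers": 255},{"dx": 0.57,"dy": 0,"dz": -0.6,"rx": 0,"ry": 0,"rz": 0,"fingers": 255},{"dx": 0.71,"dy": 0,"dz": -0.68,"rx": 0,"ry": 0,"rz": 0,"fingers": 255},{"dx": 0.86,"dy": 0,"dz": -0.75,"rx": 0,"ry": 0,"rz": 0,"fingers": 255},{"dx": 1.02,"dy": 0,"dz": -0.81,"rx": 0,"ry": 0,"rz": 0,"fingers": 255},{"dx": 1.17,"dy": 0,"dz": -0.85,"rx": 0,"ry": 0,"rz": 0,"fingers": 255},{"dx": 1.25,"dy": 0,"dz": -0.87,"rx": 0,"ry": 0,"rz": 0,"fingers": 255}])

```text
time_s: 15.75
tool_pos: [661.4, -10.3, 146.7]
ee_rot: [0.011, -3.141, -0.0]
force: [-0.3, 0.5, -1.0]
gripper_width: 0.193
finger_force: 97.8
```

```bash
python3 - <<'E'
from m import *
from go import *
st(); s=snap('scene')
h=cv2.cvtColor(s['pixels'],cv2.COLOR_RGB2HSV).astype(int)
gr=(h[...,0]>40)&(h[...,0]<90)&(h[...,1]>60)&(h[...,2]>20)
n,l,c,_=cv2.connectedComponentsWithStats(gr.astype(np.uint8))
for k in range(1,n):
    if c[k,4]>25: print(c[k])
for X in((494,-60,40),(494,-60,140),(494,40,140),(494,40,40)):print(proj(s,X).round())
P=pts(s); q=(P[...,2]>85)&(P[...,0]>440)&(P[...,0]<540)&(abs(P[...,1]+10)<52)&(s['range_z']>0)
print(q.sum()); pp=P[q]
if len(pp)>20:
    A=np.c_[pp[:,2],np.ones(len(pp))];print(np.percentile(pp,[2,50,98],axis=0).round(),np.linalg.lstsq(A,pp[:,0],rcond=None)[0])
E
```

```text
t 15.75 pos [661.4 -10.3 146.7] yaw -3.1348 z [-0.  0. -1.] F [-0.3  0.5 -1. ] w 0.193 ff 97.78730034828186 j [-0.2   0.45  1.42 -0.    1.27 -1.78]
[310 192  33  33 353]
[309. 226.]
[310. 197.]
[340. 189.]
[339. 217.]
2045
[[444. -55. 101.]
 [507.  -4. 522.]
 [539.  39. 577.]] [-4.59219444e-02  5.23508801e+02]
```

The board stands at roughly 80°, with its green face visible at px 310–343, 192–225. I push slowly past the balance point.

>>> play_rows(motion=[{"dx": 0.08,"dy": 0,"dz": -0.03,"rx": 0,"ry": 0,"rz": 0,"fingers": 255},{"dx": 0.16,"dy": 0,"dz": -0.05,"rx": 0,"ry": 0,"rz": 0,"fingers": 255},{"dx": 0.24,"dy": 0,"dz": -0.05,"rx": 0,"ry": 0,"rz": 0,"fingers": 255},{"dx": 0.32,"dy": 0,"dz": -0.05,"rx": 0,"ry": 0,"rz": 0,"fingers": 255},{"dx": 0.4,"dy": 0,"dz": -0.05,"rx": 0,"ry": 0,"rz": 0,"fingers": 255},{"dx": 0.48,"dy": 0,"dz": -0.05,"rx": 0,"ry": 0,"rz": 0,"fingers": 255},{"dx": 0.56,"dy": 0,"dz": -0.05,"rx": 0,"ry": 0,"rz": 0,"fingers": 255},{"dx": 0.64,"dy": 0,"dz": -0.05,"rx": 0,"ry": 0,"rz": 0,"fingers": 255},{"dx": 0.72,"dy": 0,"dz": -0.05,"rx": 0,"ry": 0,"rz": 0,"fingers": 255},{"dx": 0.8,"dy": 0,"dz": -0.05,"rx": 0,"ry": 0,"rz": 0,"fingers": 255}])

```text
time_s: 16.63
tool_pos: [630.0, -10.6, 148.5]
ee_rot: [-0.011, 3.142, -0.0]
force: [-0.6, 0.7, -1.7]
gripper_width: 0.188
finger_force: 97.8
```

```bash
cat > gb.py <<'E'
from m import *
from go import *
st(); s=snap('scene')
h=cv2.cvtColor(s['pixels'],cv2.COLOR_RGB2HSV).astype(int)
gr=(h[...,0]>40)&(h[...,0]<90)&(h[...,1]>60)&(h[...,2]>20)
n,l,c,_=cv2.connectedComponentsWithStats(gr.astype(np.uint8))
P=pts(s)
for k in range(1,n):
    if c[k,4]>25:
        print(c[k], rect(s,(l==k),50)); q=P[(l==k)&(s['range_z']>0)]; print(np.percentile(q,[3,50,97],axis=0).round(1).tolist())
E
python3 gb.py
```

```text
t 16.63 pos [630.  -10.6 148.5] yaw -3.1348 z [ 0. -0. -1.] F [-0.6  0.7 -1.7] w 0.188 ff 97.79815793037415 j [-0.21  0.38  1.52 -0.    1.25 -1.79]
[297 203  44  22 378] (array([454.2, -10.9]), array([106. ,  99.4]), 1.0, array([458.3, -26.1], dtype=float32), [[400.0, 38.0], [402.0, -62.0], [508.0, -60.0], [506.0, 40.0]])
[[410.7, -59.3, 48.4], [463.5, -30.4, 52.8], [505.8, 25.6, 56.8]]
```

>>> play_rows(motion=[{"dx": -0.1,"dy": 0,"dz": 0,"rx": 0,"ry": 0,"rz": 0,"fingers": 255},{"dx": -0.4,"dy": 0,"dz": 0,"rx": 0,"ry": 0,"rz": 0,"fingers": 255},{"dx": -0.9,"dy": 0,"dz": 0,"rx": 0,"ry": 0,"rz": 0,"fingers": 255},{"dx": -1.5,"dy": 0,"dz": 0,"rx": 0,"ry": 0,"rz": 0,"fingers": 255},{"dx": -2.1,"dy": 0,"dz": 0,"rx": 0,"ry": 0,"rz": 0,"fingers": 255},{"dx": -2.4,"dy": 0,"dz": 0,"rx": 0,"ry": 0,"rz": 0,"fingers": 255},{"dx": -2.5,"dy": 0,"dz": 0,"rx": 0,"ry": 0,"rz": 0,"fingers": 255},{"dx": -2.5,"dy": 0,"dz": 0,"rx": 0,"ry": 0,"rz": 0,"fingers": 255}])

```text
time_s: 17.35
tool_pos: [730.9, -9.9, 148.0]
ee_rot: [-0.011, 3.142, 0.0]
force: [-0.4, -0.1, -1.2]
gripper_width: 0.193
finger_force: 97.8
```

```bash
python3 gb.py; python3 - <<'E'
from m import *
s=load('scene');t=snap('top')
P=pts(s)
# range profile along x at y=-40,-10,20 near board
for y in(-40,-10,20):
    q=(abs(P[...,1]-y)<5)&(s['range_z']>0)&(P[...,2]>20)&(P[...,2]<90)
    for x in range(360,560,12):
        w=q&(abs(P[...,0]-x)<4); print(x,round(float(np.median(P[w][:,2])),1) if w.any() else None,end='; ')
    print()
h=cv2.cvtColor(t['pixels'],cv2.COLOR_RGB2HSV).astype(int)
m=((h[...,0]>40)&(h[...,0]<90)&(h[...,1]>60)&(h[...,2]>20)).astype(np.uint8)
n,l,c,_=cv2.connectedComponentsWithStats(m)
for k in range(1,n):
    if c[k,4]>60: print('top',c[k],rect(t,l==k,50))
E
```

```text
t 17.35 pos [730.9  -9.9 148. ] yaw -3.1347 z [ 0.  0. -1.] F [-0.4 -0.1 -1.2] w 0.193 ff 97.79653787612915 j [-0.18  0.63  1.17  0.    1.34 -1.76]
[297 199  43  26 582] (array([454.8,  -9.6]), array([103.3, 102.1]), 0.92, array([454. , -10.4], dtype=float32), [[402.0, 41.0], [404.0, -61.0], [507.0, -60.0], [506.0, 42.0]])
[[410.0, -58.3, 48.9], [458.8, -14.3, 53.1], [506.5, 35.4, 58.0]]
360 50.8; 372 47.5; 384 46.4; 396 48.9; 408 53.7; 420 52.0; 432 55.1; 444 52.5; 456 53.6; 468 52.3; 480 54.6; 492 52.4; 504 48.6; 516 41.7; 528 41.5; 540 42.5; 552 40.6; 
360 51.1; 372 49.4; 384 48.1; 396 47.5; 408 54.2; 420 53.3; 432 52.4; 444 54.0; 456 51.6; 468 54.1; 480 53.7; 492 54.0; 504 48.3; 516 43.9; 528 43.0; 540 43.2; 552 41.7; 
360 49.7; 372 49.9; 384 49.9; 396 49.3; 408 52.6; 420 52.7; 432 52.4; 444 53.0; 456 53.1; 468 52.8; 480 53.4; 492 53.4; 504 None; 516 None; 528 None; 540 None; 552 None; 
top [305 189  29  35 801] (array([456.2, -19.7]), array([99.1, 80.5]), 1.01, array([453.5, -25. ], dtype=float32), [[406.0, 20.0], [407.0, -61.0], [506.0, -59.0], [505.0, 21.0]])
```

The board lies flat, green side up, but overhangs the step by about 10 mm (x 403–505, step at 494). I nudge its edge with the blade so that it lies wholly on the pad.

>>> play_rows(motion=[{"dx": 0,"dy": 0,"dz": 0.2,"rx": 0,"ry": 0,"rz": 0,"fingers": 255},{"dx": 0,"dy": 0,"dz": 0.6,"rx": 0,"ry": 0,"rz": 0,"fingers": 255},{"dx": 0,"dy": 0,"dz": 1.0,"rx": 0,"ry": 0,"rz": 0,"fingers": 255},{"dx": 0,"dy": 0,"dz": 1.35,"rx": 0,"ry": 0,"rz": 0,"fingers": 255},{"dx": 0.1,"dy": 0,"dz": 1.55,"rx": 0,"ry": 0,"rz": 0,"fingers": 255},{"dx": 0.4,"dy": 0,"dz": 1.58,"rx": 0,"ry": 0,"rz": 0,"fingers": 255},{"dx": 0.8,"dy": 0,"dz": 1.58,"rx": 0,"ry": 0,"rz": 0,"fingers": 255},{"dx": 1.1,"dy": 0,"dz": 1.58,"rx": 0,"ry": 0,"rz": 0,"fingers": 255},{"dx": 1.2,"dy": 0,"dz": 1.58,"rx": 0,"ry": 0,"rz": 0,"fingers": 255},{"dx": 1.2,"dy": 0,"dz": 1.58,"rx": 0,"ry": 0,"rz": 0,"fingers": 255}])

```text
time_s: 18.28
tool_pos: [681.3, -10.1, 85.3]
ee_rot: [0.01, -3.141, -0.0]
force: [-0.2, -0.5, -1.7]
gripper_width: 0.19
finger_force: 97.8
```

```bash
python3 gb.py; python3 -c "
from go import *
go((645,-10.3,84.5),np.pi+0.007)"
```

```text
t 18.28 pos [681.3 -10.1  85.3] yaw -3.1349 z [-0.001  0.    -1.   ] F [-0.2 -0.5 -1.7] w 0.19 ff 97.77314901351929 j [-0.19  0.57  1.39  0.    1.18 -1.77]
[297 199  45  26 597] (array([455.8,  -9. ]), array([102.9, 103.8]), 89.76, array([455.9,  -9.7], dtype=float32), [[404.0, -60.0], [507.0, -61.0], [508.0, 42.0], [404.0, 43.0]])
[[410.7, -58.8, 48.8], [460.8, -11.5, 52.9], [505.9, 35.4, 56.9]]
d [0.931, 0.004, 0.027] r [-0.001, 0.005, -0.003]
```

>>> play_rows(motion=[{"dx": 0.1,"dy": 0,"dz": 0.02,"rx": 0,"ry": 0,"rz": 0,"fingers": 255},{"dx": 0.25,"dy": 0,"dz": 0.02,"rx": 0,"ry": 0,"rz": 0,"fingers": 255},{"dx": 0.4,"dy": 0,"dz": 0.02,"rx": 0,"ry": 0,"rz": 0,"fingers": 255},{"dx": 0.52,"dy": 0,"dz": 0.02,"rx": 0,"ry": 0,"rz": 0,"fingers": 255},{"dx": 0.62,"dy": 0,"dz": 0.02,"rx": 0,"ry": 0,"rz": 0,"fingers": 255},{"dx": 0.7,"dy": 0,"dz": 0.02,"rx": 0,"ry": 0,"rz": 0,"fingers": 255},{"dx": 0.78,"dy": 0,"dz": 0.02,"rx": 0,"ry": 0,"rz": 0,"fingers": 255},{"dx": 0.86,"dy": 0,"dz": 0.02,"rx": 0,"ry": 0,"rz": 0,"fingers": 255},{"dx": 0.95,"dy": 0,"dz": 0.02,"rx": 0,"ry": 0,"rz": 0,"fingers": 255},{"dx": 0.95,"dy": 0,"dz": 0.02,"rx": 0,"ry": 0,"rz": 0,"fingers": 255}])

```text
time_s: 19.17
tool_pos: [643.6, -10.4, 84.4]
ee_rot: [0.011, -3.141, -0.0]
force: [-0.3, 0.0, -1.8]
gripper_width: 0.186
finger_force: 97.8
```

```bash
python3 gb.py
```

```text
t 19.17 pos [643.6 -10.4  84.4] yaw -3.1348 z [-0.001  0.    -1.   ] F [-0.3  0.  -1.8] w 0.186 ff 97.79099106788635 j [-0.2   0.48  1.51 -0.    1.15 -1.78]
[294 197  43  25 570] (array([436.3, -10.1]), array([102.6, 102. ]), 0.22, array([437. , -11.7], dtype=float32), [[385.0, 41.0], [385.0, -61.0], [488.0, -61.0], [487.0, 41.0]])
[[392.5, -60.7, 49.2], [441.2, -16.0, 53.0], [489.6, 34.2, 57.7]]
```

The board is now wholly on the pad (x 385–487). I retract and return the spatula.

>>> play_rows(motion=[{"dx": -0.2,"dy": 0,"dz": -0.02,"rx": 0,"ry": 0,"rz": 0,"fingers": 255},{"dx": -0.7,"dy": 0,"dz": -0.1,"rx": 0,"ry": 0,"rz": 0,"fingers": 255},{"dx": -1.4,"dy": 0,"dz": -0.4,"rx": 0,"ry": 0,"rz": 0,"fingers": 255},{"dx": -2.0,"dy": 0,"dz": -0.9,"rx": 0,"ry": 0,"rz": 0,"fingers": 255},{"dx": -2.4,"dy": 0,"dz": -1.5,"rx": 0,"ry": 0,"rz": 0,"fingers": 255},{"dx": -2.5,"dy": -0.3,"dz": -2.0,"rx": 0,"ry": 0,"rz": 0.3,"fingers": 255},{"dx": -2.5,"dy": -0.9,"dz": -2.1,"rx": 0,"ry": 0,"rz": 1.0,"fingers": 255},{"dx": -2.5,"dy": -1.6,"dz": -2.1,"rx": 0,"ry": 0,"rz": 2.0,"fingers": 255},{"dx": -2.5,"dy": -2.4,"dz": -2.1,"rx": 0,"ry": 0,"rz": 3.0,"fingers": 255},{"dx": -2.5,"dy": -3.2,"dz": -2.1,"rx": 0,"ry": 0,"rz": 4.0,"fingers": 255}])

```text
time_s: 20.05
tool_pos: [745.2, -138.6, 168.5]
ee_rot: [-0.649, -3.074, 0.0]
force: [-0.0, 0.5, -2.1]
gripper_width: 0.192
finger_force: 97.8
```

```bash
python3 - <<'E'
from go import *
st(); go((680,-268,168),1.70); go((507,-304.2,168),0.37)
E
```

```text
t 20.05 pos [ 745.2 -138.6  168.5] yaw 2.7253 z [-0. -0. -1.] F [-0.   0.5 -2.1] w 0.192 ff 97.76512742042542 j [-0.34  0.68  1.05 -0.    1.41 -1.5 ]
d [0.183, -3.617, 0.013] r [-0.001, -0.0, 9.791]
d [3.772, -6.194, 0.014] r [-0.001, 0.001, 22.492]
```

>>> play_rows(motion=[{"dx": 0.02,"dy": -0.4,"dz": 0,"rx": 0,"ry": 0,"rz": 1.0,"fingers": 255},{"dx": 0.04,"dy": -0.8,"dz": 0,"rx": 0,"ry": 0,"rz": 2.0,"fingers": 255},{"dx": 0.06,"dy": -1.2,"dz": 0,"rx": 0,"ry": 0,"rz": 3.0,"fingers": 255},{"dx": 0.08,"dy": -1.6,"dz": 0,"rx": 0,"ry": 0,"rz": 4.0,"fingers": 255},{"dx": 0.1,"dy": -2.0,"dz": 0,"rx": 0,"ry": 0,"rz": 5.0,"fingers": 255},{"dx": 0.12,"dy": -2.3,"dz": 0,"rx": 0,"ry": 0,"rz": 6.0,"fingers": 255},{"dx": 0.14,"dy": -2.7,"dz": 0,"rx": 0,"ry": 0,"rz": 7.0,"fingers": 255},{"dx": 0.16,"dy": -3.0,"dz": 0,"rx": 0,"ry": 0,"rz": 8.0,"fingers": 255},{"dx": 0.18,"dy": -3.3,"dz": 0,"rx": 0,"ry": 0,"rz": 9.0,"fingers": 255},{"dx": 0.18,"dy": -3.6,"dz": 0,"rx": 0,"ry": 0,"rz": 10.0,"fingers": 255}])

```text
time_s: 20.88
tool_pos: [680.4, -267.4, 168.3]
ee_rot: [-2.1, -2.336, 0.0]
force: [-0.0, -0.4, -0.7]
gripper_width: 0.189
finger_force: 97.8
```

```bash
python3 - <<'E'
from go import *
st(); go((507,-304.2,168),0.37)
E
```

```text
t 20.88 pos [ 680.4 -267.4  168.3] yaw 1.677 z [-0.001  0.    -1.   ] F [-0.  -0.4 -0.7] w 0.189 ff 97.78733968734741 j [-0.54  0.61  1.16 -0.    1.38 -0.65]
d [-0.456, -4.409, 0.009] r [-0.006, 0.001, 12.481]
```

>>> play_rows(motion=[{"dx": -0.04,"dy": -0.4,"dz": 0,"rx": 0,"ry": 0,"rz": 1.1,"fingers": 255},{"dx": -0.09,"dy": -0.9,"dz": 0,"rx": 0,"ry": 0,"rz": 2.2,"fingers": 255},{"dx": -0.14,"dy": -1.4,"dz": 0,"rx": 0,"ry": 0,"rz": 3.3,"fingers": 255},{"dx": -0.2,"dy": -1.9,"dz": 0,"rx": 0,"ry": 0,"rz": 4.4,"fingers": 255},{"dx": -0.25,"dy": -2.4,"dz": 0,"rx": 0,"ry": 0,"rz": 5.5,"fingers": 255},{"dx": -0.3,"dy": -2.9,"dz": 0,"rx": 0,"ry": 0,"rz": 6.6,"fingers": 255},{"dx": -0.35,"dy": -3.4,"dz": 0,"rx": 0,"ry": 0,"rz": 7.7,"fingers": 255},{"dx": -0.4,"dy": -3.8,"dz": 0,"rx": 0,"ry": 0,"rz": 8.8,"fingers": 255},{"dx": -0.43,"dy": -4.1,"dz": 0,"rx": 0,"ry": 0,"rz": 9.9,"fingers": 255},{"dx": -0.46,"dy": -4.3,"dz": 0,"rx": 0,"ry": 0,"rz": 11.0,"fingers": 255}])

```text
time_s: 21.72
tool_pos: [510.8, -304.5, 168.5]
ee_rot: [-3.034, -0.814, 0.001]
force: [0.6, -0.3, -1.6]
gripper_width: 0.193
finger_force: 97.9
```

```bash
python3 - <<'E'
from go import *
st(); go((507,-304.2,100),0.37)
E
```

```text
t 21.72 pos [ 510.8 -304.5  168.5] yaw 0.524 z [-0.001  0.    -1.   ] F [ 0.6 -0.3 -1.6] w 0.193 ff 97.92377471923828 j [-0.74  0.27  1.61 -0.    1.26  0.31]
d [-0.077, -0.052, 1.712] r [-0.005, 0.006, 1.471]
```

>>> play_rows(motion=[{"dx": -0.04,"dy": -0.03,"dz": 0.1,"rx": 0,"ry": 0,"rz": 0.7,"fingers": 255},{"dx": -0.08,"dy": -0.05,"dz": 0.4,"rx": 0,"ry": 0,"rz": 1.3,"fingers": 255},{"dx": -0.08,"dy": -0.05,"dz": 0.9,"rx": 0,"ry": 0,"rz": 1.47,"fingers": 255},{"dx": -0.08,"dy": -0.05,"dz": 1.4,"rx": 0,"ry": 0,"rz": 1.47,"fingers": 255},{"dx": -0.08,"dy": -0.05,"dz": 1.7,"rx": 0,"ry": 0,"rz": 1.47,"fingers": 255},{"dx": -0.08,"dy": -0.05,"dz": 1.7,"rx": 0,"ry": 0,"rz": 1.47,"fingers": 255},{"dx": -0.08,"dy": -0.05,"dz": 1.7,"rx": 0,"ry": 0,"rz": 1.47,"fingers": 255}])

```text
time_s: 22.3
tool_pos: [508.0, -303.9, 100.1]
ee_rot: [-3.085, -0.588, 0.001]
force: [0.7, 0.4, -0.6]
gripper_width: 0.191
finger_force: 98.0
```

```bash
python3 - <<'E'
from go import *
st(); go((506.8,-304.2,45),0.37);go((506.8,-304.2,38),0.37)
E
```

```text
t 22.3 pos [ 508.  -303.9  100.1] yaw 0.3766 z [-0.001  0.001 -1.   ] F [ 0.7  0.4 -0.6] w 0.191 ff 97.95860052108765 j [-0.74  0.34  1.66 -0.    1.13  0.45]
d [-0.03, -0.001, 1.377] r [-0.013, 0.007, 0.063]
d [-0.03, -0.001, 1.552] r [-0.013, 0.007, 0.063]
```

>>> play_rows(motion=[{"dx": -0.03,"dy": 0,"dz": 0.3,"rx": 0,"ry": 0,"rz": 0.06,"fingers": 255},{"dx": -0.03,"dy": 0,"dz": 0.7,"rx": 0,"ry": 0,"rz": 0.06,"fingers": 255},{"dx": -0.03,"dy": 0,"dz": 1.0,"rx": 0,"ry": 0,"rz": 0.06,"fingers": 255},{"dx": -0.03,"dy": 0,"dz": 1.25,"rx": 0,"ry": 0,"rz": 0.06,"fingers": 255},{"dx": -0.03,"dy": 0,"dz": 1.38,"rx": 0,"ry": 0,"rz": 0.06,"fingers": 255},{"dx": -0.03,"dy": 0,"dz": 1.45,"rx": 0,"ry": 0,"rz": 0.06,"fingers": 255},{"dx": -0.03,"dy": 0,"dz": 1.5,"rx": 0,"ry": 0,"rz": 0.06,"fingers": 255},{"dx": -0.03,"dy": 0,"dz": 1.53,"rx": 0,"ry": 0,"rz": 0.06,"fingers": 255},{"dx": -0.03,"dy": 0,"dz": 1.55,"rx": 0,"ry": 0,"rz": 0.06,"fingers": 255},{"dx": -0.03,"dy": 0,"dz": 1.55,"rx": 0,"ry": 0,"rz": 0.06,"fingers": 255}])

```text
time_s: 23.13
tool_pos: [507.4, -304.8, 38.9]
ee_rot: [3.087, 0.578, 0.001]
force: [-0.2, -0.6, -1.1]
gripper_width: 0.188
finger_force: 98.0
```

```bash
python3 - <<'E'
from go import *
st(); go((506.8,-304.2,37.3),0.37)
E
```

```text
t 23.13 pos [ 507.4 -304.8   38.9] yaw 0.3702 z [ 0.001 -0.001 -1.   ] F [-0.2 -0.6 -1.1] w 0.188 ff 98.00264596939087 j [-0.74  0.43  1.69 -0.    1.02  0.46]
d [-0.008, -0.02, 0.04] r [0.007, -0.003, 0.002]
```

>>> play_rows(motion=[{"dx": -0.01,"dy": -0.02,"dz": 0.02,"rx": 0,"ry": 0,"rz": 0,"fingers": 255},{"dx": -0.01,"dy": -0.02,"dz": 0.04,"rx": 0,"ry": 0,"rz": 0,"fingers": 255},{"dx": -0.01,"dy": -0.02,"dz": 0.04,"rx": 0,"ry": 0,"rz": 0,"fingers": 255},{"dx": -0.01,"dy": -0.02,"dz": 0.04,"rx": 0,"ry": 0,"rz": 0,"fingers": 255}])

```text
time_s: 23.47
tool_pos: [506.7, -304.1, 37.2]
ee_rot: [3.088, 0.578, 0.001]
force: [-0.4, 0.2, 0.6]
gripper_width: 0.192
finger_force: 98.2
```

Same pose as at pick-up and the weight is taken. I open and rise.

>>> play_rows(motion=[{"dx": 0,"dy": 0,"dz": 0,"rx": 0,"ry": 0,"rz": 0,"fingers": 150},{"dx": 0,"dy": 0,"dz": 0,"rx": 0,"ry": 0,"rz": 0,"fingers": 80},{"dx": 0,"dy": 0,"dz": 0,"rx": 0,"ry": 0,"rz": 0,"fingers": 0},{"dx": 0,"dy": 0,"dz": 0,"rx": 0,"ry": 0,"rz": 0,"fingers": 0},{"dx": 0,"dy": 0,"dz": 0,"rx": 0,"ry": 0,"rz": 0,"fingers": 0},{"dx": 0,"dy": 0,"dz": -0.4,"rx": 0,"ry": 0,"rz": 0,"fingers": 0},{"dx": 0,"dy": 0,"dz": -1.2,"rx": 0,"ry": 0,"rz": 0,"fingers": 0},{"dx": 0,"dy": 0,"dz": -2.2,"rx": 0,"ry": 0,"rz": 0,"fingers": 0},{"dx": 0,"dy": 0,"dz": -3.2,"rx": 0,"ry": 0,"rz": 0,"fingers": 0},{"dx": 0,"dy": 0,"dz": -4.2,"rx": 0,"ry": 0,"rz": 0,"fingers": 0}])

```text
time_s: 24.3
tool_pos: [506.1, -303.7, 206.5]
ee_rot: [-3.088, -0.578, 0.0]
force: [0.6, -0.4, -0.7]
gripper_width: 1.002
finger_force: 0.0
```

>>> play_rows(motion=[{"dx": -0.3,"dy": 0.3,"dz": 0,"rx": 0,"ry": 0,"rz": 0,"fingers": 0},{"dx": -1.0,"dy": 1.0,"dz": 0,"rx": 0,"ry": 0,"rz": 0,"fingers": 0},{"dx": -1.7,"dy": 1.7,"dz": 0,"rx": 0,"ry": 0,"rz": 0,"fingers": 0},{"dx": -2.4,"dy": 2.4,"dz": 0,"rx": 0,"ry": 0,"rz": 0,"fingers": 0},{"dx": -3.0,"dy": 3.0,"dz": 0,"rx": 0,"ry": 0,"rz": 0,"fingers": 0},{"dx": -3.3,"dy": 3.5,"dz": 0,"rx": 0,"ry": 0,"rz": 0,"fingers": 0},{"dx": -3.5,"dy": 3.8,"dz": 0,"rx": 0,"ry": 0,"rz": 0,"fingers": 0},{"dx": -3.5,"dy": 3.8,"dz": 0,"rx": 0,"ry": 0,"rz": 0,"fingers": 0}])

```text
time_s: 24.97
tool_pos: [429.4, -499.2, 204.6]
ee_rot: [3.088, 0.573, -0.001]
force: [-0.1, -0.0, -0.4]
gripper_width: 1.001
finger_force: 0.0
```

```bash
python3 gb.py; python3 - <<'E'
from m import *
t=snap('top');s=load('scene')
red=lambda h,S,v:((h<8)|(h>172))&(S>150)&(v>60)
for n,im,bx in(('t',t,(400,170,440,225)),('s',s,(200,230,250,265))):
    m=mask(im,red,bx);print('handle',n,m.sum(),rect(im,m,55 if n=='t' else 52))
cv2.imwrite('pics/end.png',np.vstack([t['pixels'][100:330,80:560],s['pixels'][130:380,120:600]])[:,:,::-1])
E
```

```text
t 24.97 pos [ 429.4 -499.2  204.6] yaw 0.3667 z [-0.    -0.001 -1.   ] F [-0.1 -0.  -0.4] w 1.001 ff 0.0 j [-1.04  0.4   1.38 -0.    1.37  0.16]
[294 197  44  25 573] (array([437.7, -10.9]), array([101.9,  99.6]), 0.49, array([438.4, -11.3], dtype=float32), [[386.0, 38.0], [387.0, -61.0], [489.0, -60.0], [488.0, 39.0]])
[[393.2, -59.3, 49.1], [443.5, -13.8, 53.0], [487.4, 34.6, 56.2]]
handle t 269 (array([ 486.7, -310.5]), array([126.8,  18.3]), 21.96, array([ 485.8, -310.9], dtype=float32), [[424.0, -326.0], [431.0, -343.0], [549.0, -295.0], [542.0, -278.0]])
handle s 197 (array([ 487.3, -312.1]), array([129.1,  19.7]), 20.57, array([ 488. , -312.6], dtype=float32), [[423.0, -326.0], [430.0, -344.0], [551.0, -299.0], [544.0, -280.0]])
```

View pics/end.png

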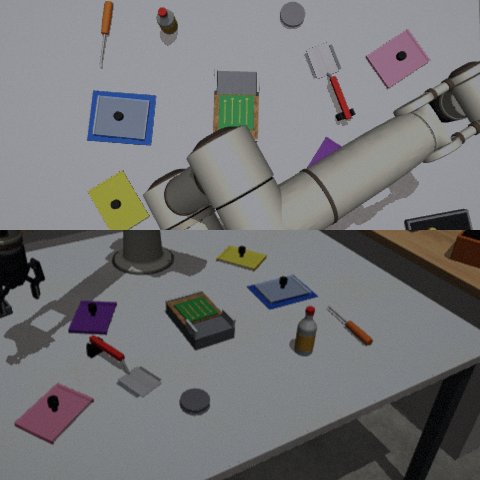

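The final picture shows the cover on the mat (118,116), the board green side up on the pad (236,115), the spatula back on its rest (340,100), and the bystanders where they were.

```bash
python3 -c "
from rig import r
print(r.hand_in())"
```

```text
the job is handed in; nothing more can be done
None
```

I handed the job in at about 25 s: the clear cover stands upright in the middle of the blue mat, the board lies flat and green side up wholly on the cork pad, and the spatula is back on its rest within about 1 mm of where it was; the gripper never touched the board, and the bottle, spool and screwdriver were not moved.

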